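# Release a jig plate from the setting stand and hang it on the engraver's twin pins

### The job

The pendants on the jig plate are ready for engraving. Take the pusher out of the wooden tool block and press it down through the small hole in the stand's cover to trip the spring latch so that the plate springs up, and stand the pusher back in the block. Then move the plate to the engraving machine: line both of its holes up over the two pins (either way round), lower it level and gently until it lies flat on the machine's bed plate, let go, and leave everything else as it is.

Things in the scene. Friction and masses are not known exactly. Their poses are not given: they have to be found in the camera images.
- stand: Setting stand, fixed: dark cast-iron wedge, base 176 (x) x 190 (y) mm, rising to 114 mm at the far end. Origin on the bench under it, 10 mm in front of the base's centre; +x points from its low front to its high rear, z up. It stands left or right on the bench, its high rear pointing to the robot's left (yaw 1.1 to 1.8 rad).
- bed: The stand's fixed bed, sloping up 22 degrees along its x. Origin: middle of the plate's seat, 52 mm above the bench; x up the slope, y as the stand's, z square out of the bed. Stops at x = -46 mm; guides 12 mm high at y = +-72 mm near the low corners. Behind the seat (x 48 to 106 mm, 158 mm wide) a housing with a flat cover parallel to the bed, its top 24 mm above it.
- access_hole (a point): Centre of the round access hole, 14 mm across, in the cover's top face (bed frame 78, 0, 24 mm); axes as the bed's, z along the hole. Cover 6 mm thick. The hidden trigger lies 20 mm below this point, straight down the hole; pressed 7 to 11 mm further (tip 27 to 31 mm below this point; end stop about 32) it trips the latch. It takes about 3 to 6 N.
- latch (a joint): Turn (rad) of the spring latch: 0 hooked over the plate's high edge (5 mm thick nose, 4 mm of overlap), free of the plate from about 0.2, stop at 0.32. It springs back when the pusher is withdrawn; by then the plate's edge is above it.
- ejector (a joint): Travel (m) of the two spring ejector pins under the plate's upper half (bed x 28 mm): 0 while the plate is latched down, 0.013 once it has sprung up. The plate then rests on its low edge against the stops and on the pins, about 11 degrees steeper than the bed (33 degrees from level).
- plate: Jig plate: aluminium, 90 (x) x 140 (y) x 8 (z) mm, about 0.36 kg. Origin: centre of its underside; z out of its top. A grip bar stands mid-top: 56 mm long along x, 12 mm thick along y, 8 to 48 mm above the underside. Two brass pendants (32 mm across, 3 mm high, stones to 8 mm) are fixed 29 mm either side of the bar along y. It starts latched on the bed, x up the slope.
- hole_a (a point): Centre, at the plate's underside, of one locating hole, 10.5 mm across, straight through: plate frame (0, +55, 0) mm.
- hole_b (a point): Centre, at the plate's underside, of the other locating hole, 10.5 mm across: plate frame (0, -55, 0) mm.
- engraver: Bench engraving machine, fixed: grey base 250 (x) x 210 (y) x 40 mm; origin: centre of its underside, +x from its front to the gantry. Steel bed plate 130 x 160 mm, top 52 mm above the bench, centred at x = -50 mm. Gantry 205 mm tall from x = 71 mm back; its spindle reaches forward to x = 32 mm at y = 30 mm, from 112 mm up. It stands left or right, turned up to 0.3 rad.
- pin_a (a point): Foot of one locating pin, on the bed plate's top face: engraver frame (-60, +55, 52) mm. The pin is upright steel, 8 mm thick, 18 mm tall, the top 8 mm tapered to a blunt point. Axes are the engraver's.
- pin_b (a point): Foot of the other, equal pin: engraver frame (-60, -55, 52) mm.
- block: Wooden tool block, fixed: 150 (x) x 56 (y) x 66 (z) mm, origin at the centre of its underside, two upright through holes 12 mm across at x = -36 and +36 mm. Pusher and burnisher stand in them, either in either.
- pusher: Stone setter's pusher standing in the block, 0.06 kg: short stout round wooden handle 22 mm thick, 44 mm tall, brass ferrule, domed end; below it a straight steel rod 6 mm thick, 60 mm long. Origin: on the axis at the handle's lower end, resting on the block's top; z up to the domed end. Return it the same way up: rod in a hole, handle resting on the block.
- pusher_tip (a point): The end of the pusher's rod, 60 mm below the body's origin.
- burnisher: Burnisher standing in the block's other hole: long slim dark handle 16 mm thick, 78 mm tall. Origin at the handle's lower end. Not needed; leave it.
- jar: Bystander: open glass jar with a brush stick in it, 68 mm across, 78 mm tall (stick to 92 mm); origin under it.
- jar_amber: Bystander: closed amber jar, 52 mm across, 65 mm tall; origin under it.
- stone_tray: Bystander: flat dark tray 70 x 100 x 16 mm; origin under it.
- ring_clamp: Bystander: wooden hand clamp 136 x 26 x 22 mm lying along its x; origin under it.
- bench_block: Bystander: steel block 70 x 70 x 24 mm; origin under it.

How it is judged:
On the way, in this order (a step that is already met when the one before it is completed fails the run):
1. the pusher's rod, through the access hole, trips the latch (value of joint latch above 0.15 rad and distance between pusher_tip and access_hole below 0.045 m and z of pusher_tip in the frame of access_hole below -0.018 m).
2. the plate is lifted clear of the stand (z of plate in the frame of bed above 0.055 m), for 0.1 s.
3. the plate is level with both holes over both pins, before it is lowered (((horizontal distance between hole_a and pin_a below 0.006 m and horizontal distance between hole_b and pin_b below 0.006 m) or (horizontal distance between hole_a and pin_b below 0.006 m and horizontal distance between hole_b and pin_a below 0.006 m)) and angle between plate's own z axis and vertical below 0.12 rad and z of plate in the frame of pin_a between 0.009 and 0.15 m), for 0.05 s.
At the end, for the whole second after the job is handed in: The plate lies flat on the engraver's bed plate on both pins (each hole's underside centre within 3.5 mm of a pin's foot, tilt under 0.03 rad) and is at rest; the pusher stands in a hole of the tool block, rod down, handle on the block's top (within 5 mm in height, tilt under 0.1 rad), at rest (((distance between hole_a and pin_a below 0.0035 m and distance between hole_b and pin_b below 0.0035 m) or (distance between hole_a and pin_b below 0.0035 m and distance between hole_b and pin_a below 0.0035 m)) and angle between plate's own z axis and vertical below 0.03 rad and linear speed of each of plate, pusher below 0.02 m/s and z of pusher in the frame of block between 0.061 and 0.071 m and angle between pusher's own z axis and vertical below 0.1 rad and x of pusher in the frame of block between -0.045 and 0.045 m and y of pusher in the frame of block between -0.01 and 0.01 m); the robot touches nothing.
It fails at once if the plate is dropped onto the machine (over 0.4 m/s within 60 mm above the pins' feet) (linear speed of plate above 0.4 m/s and horizontal distance between plate and pin_a below 0.08 m and z of plate in the frame of pin_a below 0.06 m).
It fails at once if a bystander is moved more than 30 mm (distance of any of jar, jar_amber, stone_tray, ring_clamp, bench_block from where it was at the start of the episode above 0.03 m).
It fails at once if the burnisher is moved more than 20 mm (distance of burnisher from where it was at the start of the episode above 0.02 m).
It also fails if it takes over 64 s, if anything falls off the work surface, if the arm or the gripper's body presses on something with over 40 N, if the wrist force passes 120 N, or if a joint passes its speed limit or range.

### The arm

A 6-joint arm with a two-finger parallel gripper is mounted at the origin on the work surface. World frame = base frame: x ahead of the robot, y to its left, z up, the work surface at z = 0. Lengths are in m, angles in rad, forces in N, time in s.
With the tool pointing down it reaches from about 0.35 to 0.975 m from the base axis. Payload 7.1 kg.
Tool frame: the origin (TCP) lies on the mounting face of the last link; the fingertips stand 182 mm ahead of it and the grasp point (between the pads) lies 163 mm ahead of it (hold_point_z is the distance from the TCP to the grasp point, in m); x points along the fingers, y is the direction in which the jaws open and shut, and the axes are right-handed (so a half turn about x gives the same grasp; the last joint's range is limited). The gripper opens to 88 mm and grips with 3 to 60 N. Pads are 20 mm wide; open, the fingers measure 115 mm over their backs; the gripper's body (75 mm by 178 mm) begins 61 mm behind the grasp point.
Start: joints at [1.111, 0.423, 1.63, -0, 1.089, -0.019], TCP at [0.267, 0.565, 0.405] pointing down, gripper open.
Joint ranges: [-3, 3], [-0.9, 2.11], [0.09, 2.58], [-1.31, 4.45], [0.11, 2.69], [-2.54, 2.54]. Speed limits (rad/s): [2.39, 2.39, 3.01, 3.14, 3.14, 3.14].

### API

Orientations are given as a 3x3 rotation matrix whose columns are the frame's x, y, z axes.
In Python, from station import * gives the robot as it stands.
- The arm moves only by the tool send_rows, never from a script. Its argument "deltas" is a list of rows, each an object with "translation": the shift along the tool's x, y, z in m, a list of three; "turn": the turn, a rotation vector about the tool's x, y, z in rad, a list of three; "fingers": the closure in counts, from 0 (fully open) to 255 (shut). A call has 1 to 5 rows; each row is the pose to reach, as a shift and turn from the pose measured when the call began, along the tool's axes at that moment; what a row does not reach only later rows make up. A row lasts 1/12 s, in which the tool goes at most 41.7 mm and 7.16 degrees, less where a joint would pass 70% of its speed; a pose out of reach is approached as far as the arm can. A call with a gripper value outside its range is refused whole. The fingers move at their own pace and stop on an object; "squeeze" is the grip in N (left out, the last holds). Time passes only in rows, so rows that repeat a pose let the fingers close. It gives the time, the measured TCP pose, the force and the opening at its end, in the units of the state.
- state(): the state, without advancing time (a new reading comes with each control period).
- camera(name): name is "side" or "top"; returns a dict with "pixels" (384x512x3 uint8, red, green, blue), "vertical_fov" (degrees; the focal length in pixels is half the picture's height over the tangent of half this angle, whatever the lens; pixels are square), "cx", "cy" (the principal point, pixels), "k1" (the pictures are not rectified: a ray, as slopes to the right and down, at radius r is drawn at 1 + k1 r^2 times it, then the intrinsics apply), "origin" and "orientation" of the camera in the world. Camera axes: x right, y down, z forward; pixel columns grow to the right and rows downward; lengths in m; the calibration is good to about 2 mm. A picture is of the moment at which its call begins. There is no depth.
- job_done(): hands the job in, once; it reports no verdict.
The state is a dict: "clock": time; "joints": joint angles; "joint_velocities": joint speeds; "effort": joint torques, N m; "tool_pos": TCP position; "tcp_rot": TCP orientation; "ft_force": force on the tool from outside, world axes, zero at the start; "torque": the same for the moment, N m; "opening": opening from 0.0 (shut) to 1.0 (fully open).
Only numpy, scipy, OpenCV 4.12 (cv2) and the standard library are available. Lean on these libraries where they do the work, as an engineer would, in place of code of your own. Each camera call takes 0.05 s, during which the arm holds its last target.

## Working session

There is one attempt and no reset: what is moved stays moved. The work goes in short steps, Python scripts to look and compute and a tool call to move; the robot and the scene stay as the last step left them, time stands still between calls to the robot, and variables do not carry over. Pictures are saved under pics/ and viewed, and the job is handed in when it is done.

Besides the shell and the picture viewer there is one more tool, called as name(argument=value, ...) on one line, values as JSON. send_rows: Moves the arm, as the interface text tells. Its arguments: {"type":"object","properties":{"deltas":{"type":"array"},"squeeze":{"type":"number"}},"required":["deltas"]}

```bash
ls; mkdir -p pics
cat > h.py <<'E'
from station import *
import numpy as np, cv2
def snap(name,fn):
    c=camera(name); cv2.imwrite('pics/'+fn+'.png',cv2.cvtColor(c['pixels'],cv2.COLOR_RGB2BGR))
    import pickle; pickle.dump(c,open('pics/'+fn+'.pkl','wb')); return c
def load(fn):
    import pickle; return pickle.load(open('pics/'+fn+'.pkl','rb'))
def K(c):
    f=c['pixels'].shape[0]/2/np.tan(np.radians(c['vertical_fov'])/2)
    return np.array([[f,0,c['cx']],[0,f,c['cy']],[0,0,1.]]),np.array([c['k1'],0,0,0.])
def ray(c,uv):
    k,d=K(c); p=cv2.undistortPoints(np.array(uv,float).reshape(-1,1,2),k,d,None).reshape(-1,2)
    v=np.c_[p,np.ones(len(p))]@np.array(c['orientation']).T
    return np.array(c['origin']),v/np.linalg.norm(v,axis=1)[:,None]
def onz(c,uv,z):
    o,v=ray(c,uv); return o+v*((z-o[2])/v[:,2])[:,None]
def proj(c,P):
    k,d=K(c); R=np.array(c['orientation']).T
    return cv2.projectPoints(np.array(P,float).reshape(-1,1,3),cv2.Rodrigues(R)[0],-R@np.array(c['origin']),k,d)[0].reshape(-1,2)
def tri(c1,a,c2,b):
    o1,v1=ray(c1,[a]);o2,v2=ray(c2,[b]);v1=v1[0];v2=v2[0]
    s=np.linalg.lstsq(np.c_[v1,-v2],o2-o1,rcond=None)[0]
    p,q=o1+s[0]*v1,o2+s[1]*v2
    return (p+q)/2,np.linalg.norm(p-q)
E
python3 - <<'E'
from h import *
for n in('side','top'):
    c=snap(n,n+'0'); print(n,{k:v for k,v in c.items() if k!='pixels'})
    im=cv2.imread(f'pics/{n}0.png'); cv2.imwrite(f'pics/{n}0b.png',cv2.resize(im,(800,600)))
print(state())
E
```

```text
pics
side {'vertical_fov': 52.89148764603546, 'cx': 252.62215171147164, 'cy': 190.16429909726642, 'k1': -0.016526389637189363, 'origin': array([ 0.17264559, -0.87582909,  0.79906386]), 'orientation': array([[ 0.92699609, -0.21755927,  0.30552614],
       [-0.3748094 , -0.56774625,  0.73292709],
       [ 0.01400624, -0.79393461, -0.60784181]])}
top {'vertical_fov': 53.61601147849653, 'cx': 253.5571517662908, 'cy': 191.2489338376674, 'k1': -0.09932898651981407, 'origin': array([ 0.34186207, -0.05210818,  1.39017688]), 'orientation': array([[ 0.02129952, -0.98673038,  0.16096425],
       [-0.99969764, -0.01904146,  0.01555808],
       [-0.01228664, -0.16124696, -0.9868376 ]])}
{'clock': 0.1, 'joints': array([ 1.11096218e+00,  4.23748968e-01,  1.63059354e+00, -2.68105396e-06,
        1.08856221e+00, -1.90025294e-02]), 'joint_velocities': array([ 0.00083438, -0.00050312, -0.00202903, -0.00084403, -0.00085576,
        0.00064534]), 'effort': array([ 5.28899673e-04, -5.45616710e+01, -2.74326915e+01,  6.46745134e-02,
        1.87364628e-02, -3.65570281e-05]), 'tool_pos': array([0.26655307, 0.56504092, 0.40399678]), 'tcp_rot': array([[-5.80163818e-04,  4.26690216e-01,  9.04397658e-01],
       [-1.17682710e-03,  9.04396892e-01, -4.26690609e-01],
       [-9.99999139e-01, -1.31187012e-03, -2.25577469e-05]]), 'ft_force': array([-0.0714261 ,  0.16492219, -0.0729601 ]), 'torque': array([ 0.00395747, -0.01295988, -0.00843893]), 'opening': 0.9995994237722146}
```

View pics/side0b.png

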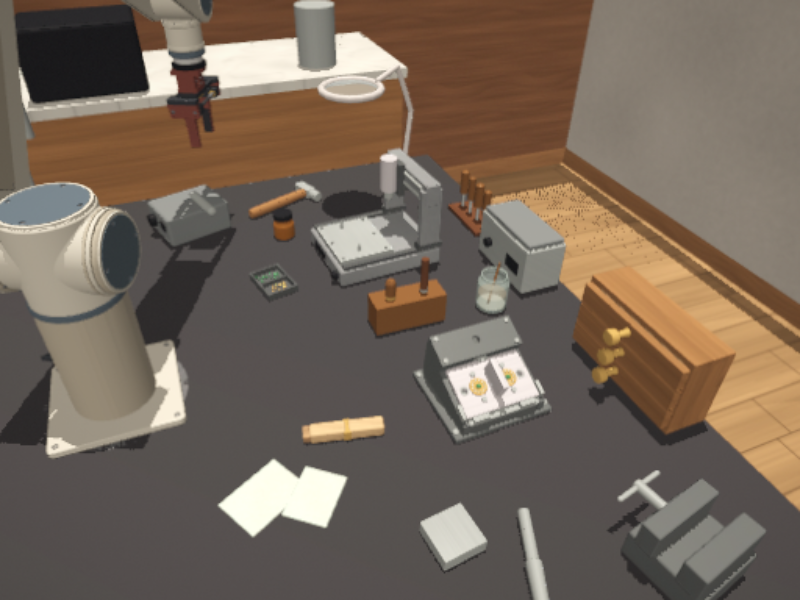

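View pics/top0b.png

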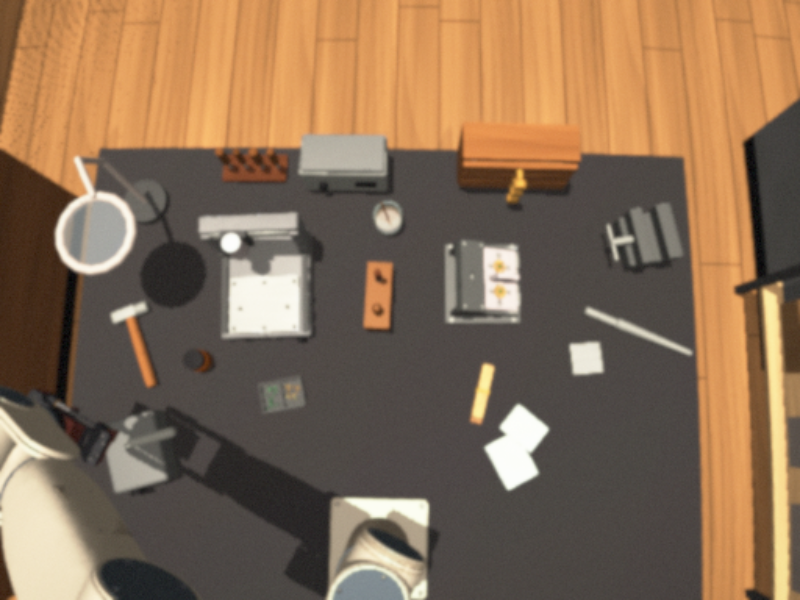

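The top view shows the stand right (px ~485,283 of 800), the engraver left (265,290), and the block between (378,295). The pusher (short) is in the near hole and the burnisher in the far one. I'll zoom in next.

Run:
```python
import cv2,numpy as np
t=cv2.imread('pics/top0.png'); s=cv2.imread('pics/side0.png')
def crop(im,x,y,w,h,f,n):
    cv2.imwrite(f'pics/{n}.png',cv2.resize(im[y:y+h,x:x+w],None,fx=f,fy=f,interpolation=cv2.INTER_CUBIC))
crop(t,270,140,80,75,8,'zt_stand'); crop(t,120,125,140,100,5.5,'zt_eng')
crop(s,190,90,100,100,6,'zs_eng'); crop(s,225,155,140,130,4.5,'zs_stand')
```

```text
(no output)
```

View pics/zt_stand.png

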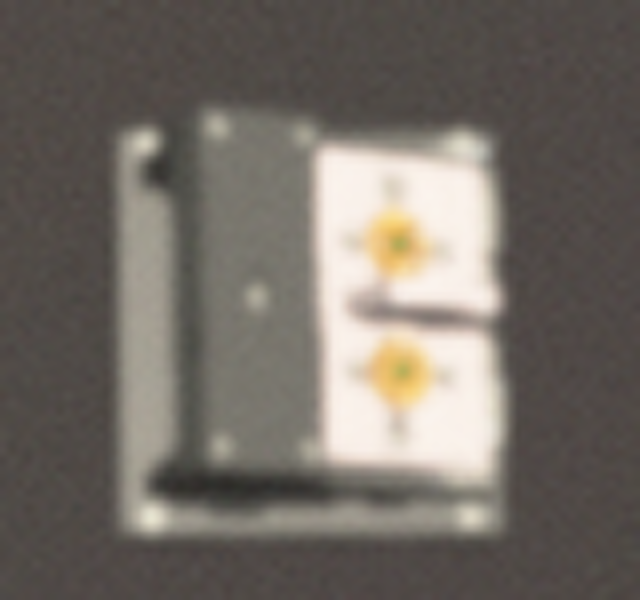

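View pics/zt_eng.png

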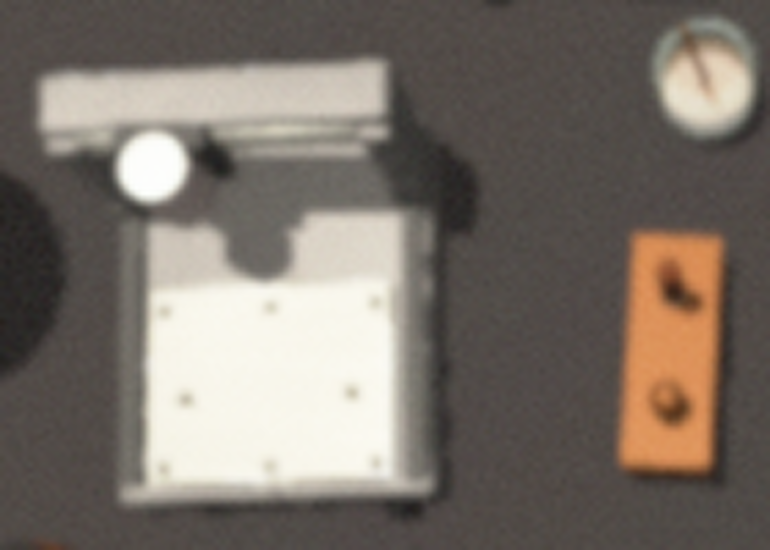

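View pics/zs_eng.png

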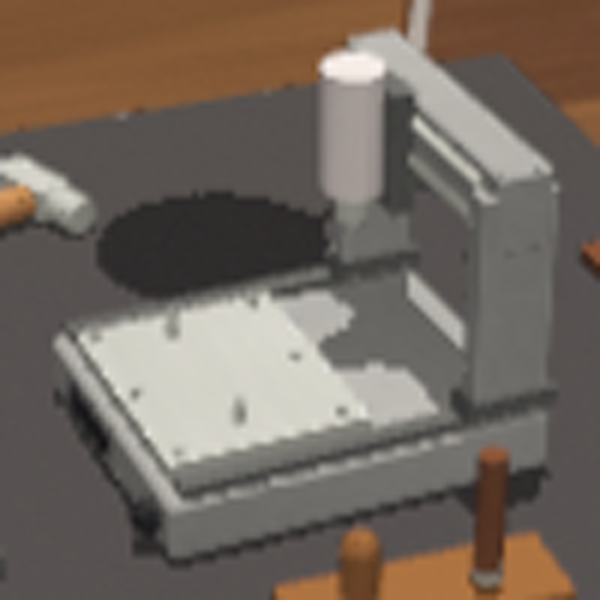

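View pics/zs_stand.png

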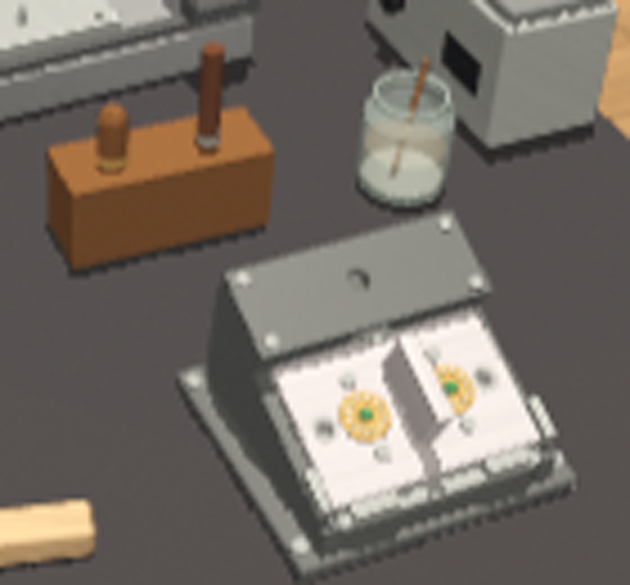

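Run:
```python
import cv2,numpy as np
t=cv2.imread('pics/top0.png'); s=cv2.imread('pics/side0.png')
def crop(im,x,y,w,h,f,n):
    o=cv2.resize(im[y:y+h,x:x+w],None,fx=f,fy=f,interpolation=cv2.INTER_CUBIC)
    for i in range(0,w,10): cv2.line(o,(int((i+.5)*f),0),(int((i+.5)*f),8),(0,0,255),1); cv2.putText(o,str(x+i),(int((i+.5)*f),20),0,.35,(0,255,255))
    for i in range(0,h,10): cv2.line(o,(0,int((i+.5)*f)),(8,int((i+.5)*f)),(0,0,255),1); cv2.putText(o,str(y+i),(9,int((i+.5)*f)+4),0,.35,(0,255,255))
    cv2.imwrite(f'pics/{n}.png',o)
crop(t,140,160,60,50,12,'a1'); crop(s,195,130,70,50,11,'a2')
crop(t,230,160,30,55,10,'a3'); crop(s,230,155,60,65,9,'a4')
crop(t,280,145,60,65,9,'a5'); crop(s,265,200,90,80,7.5,'a6')
```

```text
(no output)
```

View pics/a1.png

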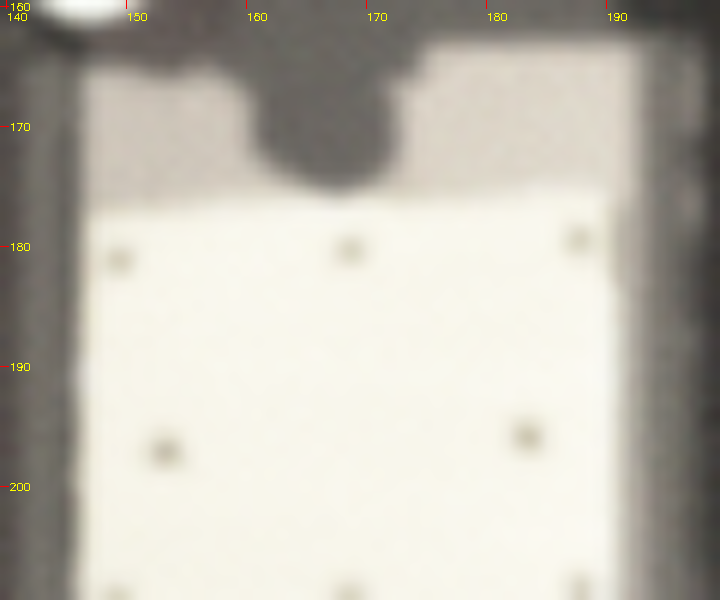

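View pics/a2.png

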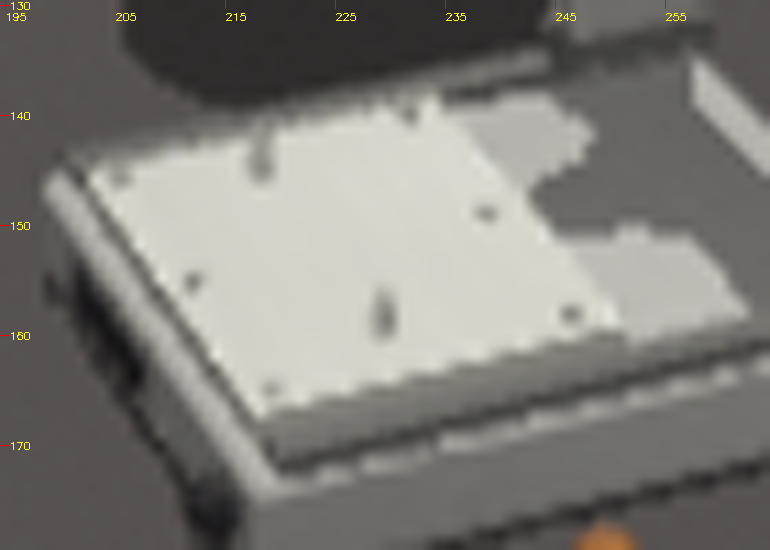

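View pics/a3.png

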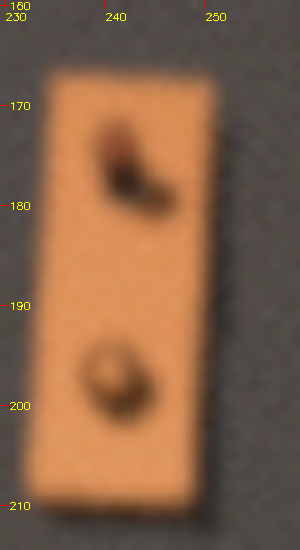

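View pics/a4.png

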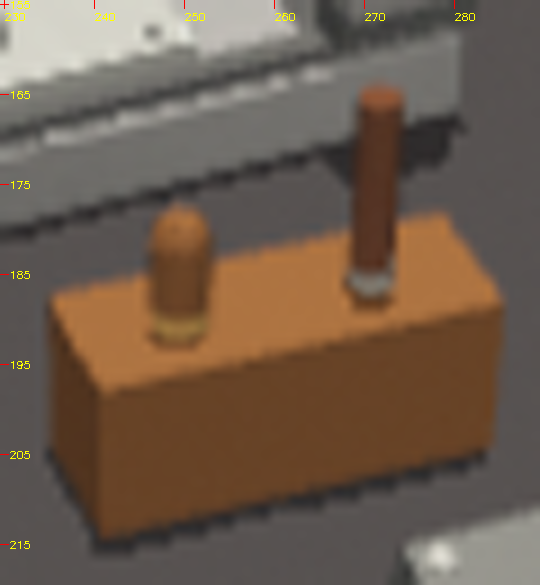

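View pics/a5.png

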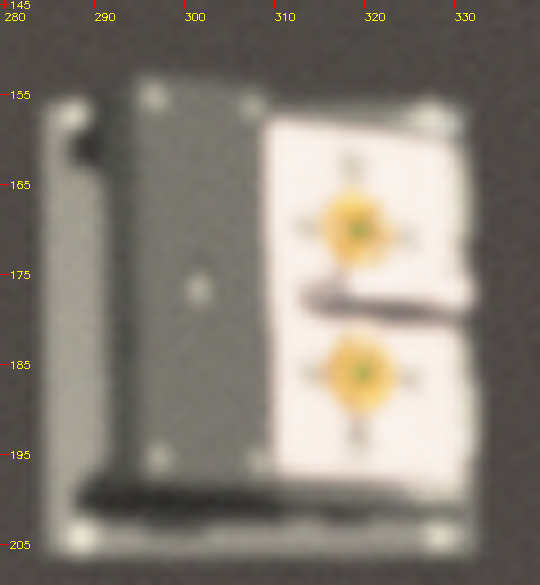

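View pics/a6.png

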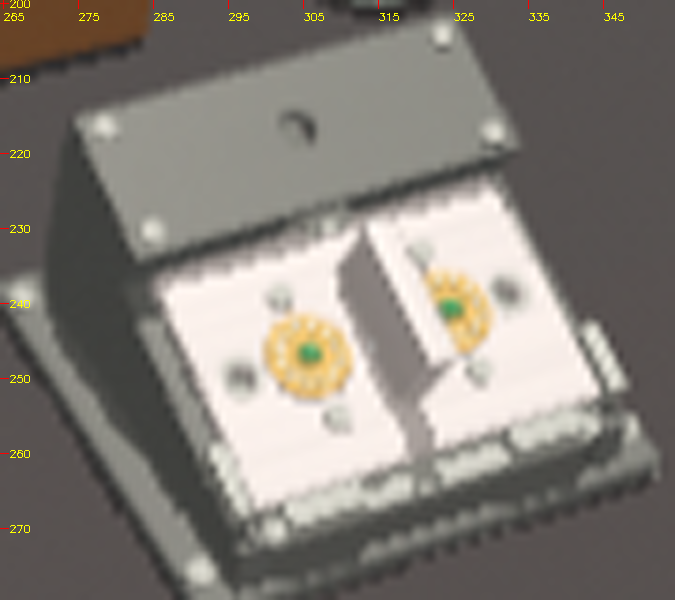

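```bash
cat > m.py <<'E'
from h import *
T=load('top0');S=load('side0')
F={'pinA?':((153.25,197.17),(218.3,144.5)),'pinB?':((183.5,195.9),(229.5,158.5)),
'sc1':((149.33,181.25),(231.8,140)),'sc2':((168.6,180.3),(238.8,148.9)),'sc3':((187.75,179.5),(246.4,158)),
'blk1':((234.5,166.7),(279.3,178.2)),'blk2':((251.2,167),(285.4,187.8)),'blk3':((249.3,210.5),(240.6,197.6)),'blk4':((232.2,210),(235.3,187.4)),
'push':((240.3,196.2),(249.5,180.)),
'hole':((301.5,176.5),(304.1,216.4)),
'cov1':((296.5,155.3),(323.6,204.2)),'cov2':((307.4,156.3),(330.4,217.1)),'cov3':((297.1,195.4),(278.2,216.2)),'cov4':((308.2,195.8),(284.8,230.3)),
'bas1':((288.6,204.2),(267.8,238.2)),'bas2':((328.2,204.2),(291.4,275.8)),'bas3':((327.3,157.6),(348.8,256.6)),
'st1':((319.4,169.9),(324.6,240.7)),'st2':((319.9,185.9),(305.7,246.7)),
'ph1':((318.6,162.6),(332.2,238.4)),'ph2':((319.3,193.4),(296.6,249.8))}
for off in(0,):
  R={}
  for k,(a,b) in F.items():
    p,e=tri(T,np.array(a)+off,S,np.array(b)+off); R[k]=p
    print(off,k,np.round(p*1000,1),round(e*1000,1))
  def fit(keys,model):
    A=np.array(model,float);B=np.array([R[k] for k in keys])*1000
    ca,cb=A.mean(0),B.mean(0);U,s,V=np.linalg.svd((A-ca).T@(B-cb));D=np.diag([1,1,np.sign(np.linalg.det(V.T@U.T))])
    r=V.T@D@U.T; return r,cb-r@ca,(B-cb)-(A-ca)@r.T
E
python3 m.py
```

```text
0 pinA? [531.7 328.4  54.8] 0.9
0 pinB? [537.8 218.4  57.5] 0.5
0 sc1 [590.9 347.3  51.7] 2.7
0 sc2 [594.6 277.   51.4] 0.4
0 sc3 [598.1 207.1  52.7] 0.5
0 blk1 [646.6  38.6  64.3] 1.7
0 blk2 [643.  -20.4  68.2] 3.9
0 blk3 [489.9 -18.2  70.3] 2.4
0 blk4 [492.6  41.5  65.9] 5.9
0 push [533.   13.4 103.8] 1.3
0 hole [ 607.8 -196.8  103.7] 2.8
0 cov1 [ 679.9 -178.2  111.5] 0.7
0 cov2 [ 680.9 -218.    95.7] 0.0
0 cov3 [ 538.6 -180.2  113.1] 0.2
0 cov4 [ 540.4 -220.2   95.8] 0.6
0 bas1 [ 520.8 -159.1   17.6] 0.7
0 bas2 [ 524.  -304.5   13.4] 0.7
0 bas3 [ 699.5 -303.1   15.4] 2.1
0 st1 [ 640.  -264.9   62.9] 0.5
0 st2 [ 581.9 -266.2   62.9] 0.6
0 ph1 [ 666.7 -262.4   59.8] 2.2
0 ph2 [ 555.7 -264.6   59.4] 0.0
```

```bash
cat > go.py <<'E'
# usage: go.py gx gy gz ax ay az jx jy jz : grasp point (mm), approach axis, jaw axis
from h import *
import sys
from scipy.spatial.transform import Rotation as Ro
v=list(map(float,sys.argv[1:])); g=np.array(v[:3])/1000; a=np.array(v[3:6]); a/=np.linalg.norm(a); j=np.array(v[6:9]); j-=a*(a@j); j/=np.linalg.norm(j)
R=np.c_[a,j,np.cross(a,j)]; s=state(); p=np.array(s['tool_pos']); M=np.array(s['tcp_rot'])
t=g-0.163*a-p; rv=Ro.from_matrix(M.T@R).as_rotvec()
print('grasp now',np.round((p+.163*M[:,0])*1000,1),'x',np.round(M[:,0],3),'y',np.round(M[:,1],3),'clk',round(s['clock'],2),'open',round(s['opening']*88,1),'F',np.round(s['ft_force'],1),'j',np.round(s['joints'],2))
print('T',np.round(M.T@t,4),'|',round(np.linalg.norm(t)*1000,1),'turn',np.round(rv,4),'|',round(np.degrees(np.linalg.norm(rv)),1))
E
python3 go.py 533 12.5 165 0 0 -1 0 1 0
```

```text
grasp now [266.5 564.8 241. ] x [-0.001 -0.001 -1.   ] y [ 0.427  0.904 -0.001] clk 0.1 open 88.0 F [-0.1  0.2 -0.1] j [ 1.11  0.42  1.63 -0.    1.09 -0.02]
T [ 0.0765 -0.3859  0.4767] | 618.1 turn [-4.408e-01 -3.000e-04  1.300e-03] | 25.3
```

send_rows(deltas=[{"translation":[0.01,-0.386,0.477],"turn":[-0.44,0,0],"fingers":60},{"translation":[0.01,-0.386,0.477],"turn":[-0.44,0,0],"fingers":60},{"translation":[0.01,-0.386,0.477],"turn":[-0.44,0,0],"fingers":60},{"translation":[0.01,-0.386,0.477],"turn":[-0.44,0,0],"fingers":60},{"translation":[0.01,-0.386,0.477],"turn":[-0.44,0,0],"fingers":60}], squeeze=40)

```text
clock: 0.52
tool_pos: [0.3567, 0.3772, 0.4009]
tcp_rot: [[-0.001, -0.004, 1.0], [-0.002, 1.0, 0.004], [-1.0, -0.002, -0.001]]
ft_force: [0.7, 0.4, -0.8]
opening: 0.763
```

```bash
python3 go.py 533 12.5 200 0 0 -1 0 1 0
```

```text
grasp now [356.5 376.9 237.9] x [-0.001 -0.002 -1.   ] y [-0.004  1.    -0.002] clk 0.52 open 67.1 F [ 0.7  0.4 -0.8] j [ 0.79  0.27  1.86 -0.    1.01 -0.78]
T [ 0.0384 -0.3654  0.1749] | 406.9 turn [ 0.004  -0.001   0.0018] | 0.3
```

send_rows(deltas=[{"translation":[0.0,-0.365,0.175],"turn":[0,0,0],"fingers":60},{"translation":[0.0,-0.365,0.175],"turn":[0,0,0],"fingers":60},{"translation":[0.0,-0.365,0.175],"turn":[0,0,0],"fingers":60},{"translation":[0.0,-0.365,0.175],"turn":[0,0,0],"fingers":60},{"translation":[0.0,-0.365,0.175],"turn":[0,0,0],"fingers":60}])

```text
clock: 0.93
tool_pos: [0.4473, 0.1894, 0.4012]
tcp_rot: [[-0.001, -0.004, 1.0], [-0.002, 1.0, 0.004], [-1.0, -0.002, -0.001]]
ft_force: [-0.2, 1.1, -0.5]
opening: 0.76
```

```bash
python3 go.py 533 12.5 180 0 0 -1 0 1 0
```

```text
grasp now [447.1 189.1 238.2] x [-0.001 -0.002 -1.   ] y [-0.004  1.    -0.002] clk 0.93 open 66.9 F [-0.2  1.1 -0.5] j [ 0.38  0.22  1.93 -0.    0.99 -1.2 ]
T [ 0.0584 -0.1771  0.085 ] | 205.0 turn [ 0.0042 -0.0012  0.0018] | 0.3
```

send_rows(deltas=[{"translation":[0.058,-0.177,0.085],"turn":[0,0,0],"fingers":60},{"translation":[0.058,-0.177,0.085],"turn":[0,0,0],"fingers":60},{"translation":[0.058,-0.177,0.085],"turn":[0,0,0],"fingers":60},{"translation":[0.058,-0.177,0.085],"turn":[0,0,0],"fingers":60},{"translation":[0.058,-0.177,0.085],"turn":[0,0,0],"fingers":60}])

```text
clock: 1.35
tool_pos: [0.5334, 0.0105, 0.3427]
tcp_rot: [[-0.001, -0.004, 1.0], [-0.002, 1.0, 0.004], [-1.0, -0.002, -0.001]]
ft_force: [1.2, 1.1, -0.1]
opening: 0.765
```

```bash
cat > crop.py <<'E'
# crop.py cam name x y w h f
from h import *; import sys
cam,n=sys.argv[1:3]; x,y,w,h=map(int,sys.argv[3:7]); f=float(sys.argv[7])
im=cv2.cvtColor(snap(cam,n+'_raw')['pixels'],cv2.COLOR_RGB2BGR)
o=cv2.resize(im[y:y+h,x:x+w],None,fx=f,fy=f,interpolation=cv2.INTER_CUBIC)
for i in range(0,w,10): cv2.line(o,(int((i+.5)*f),0),(int((i+.5)*f),8),(0,0,255),1); cv2.putText(o,str(x+i),(int((i+.5)*f),20),0,.35,(0,255,255))
for i in range(0,h,10): cv2.line(o,(0,int((i+.5)*f)),(8,int((i+.5)*f)),(0,0,255),1); cv2.putText(o,str(y+i),(9,int((i+.5)*f)+4),0,.35,(0,255,255))
cv2.imwrite(f'pics/{n}.png',o)
E
python3 go.py 533 12.5 90 0 0 -1 0 1 0; python3 crop.py side b1 200 100 110 110 5.4
python3 - <<'E'
from h import *
S=load('side0')
# predicted px of grasp pts: gripper tip centre & pusher axis
s=state();p=np.array(s['tool_pos']);M=np.array(s['tcp_rot'])
print(proj(S,[p+.182*M[:,0]+.01*M[:,2]*0+q*M[:,1]for q in(-.033,0,.033)]), proj(S,[[.533,.0125,.066],[.533,.0125,.11],[.532,.011,.066]]))
E
```

```text
grasp now [533.1  10.2 179.7] x [-0.001 -0.002 -1.   ] y [-0.004  1.    -0.002] clk 1.35 open 67.3 F [ 1.2  1.1 -0.1] j [-0.    0.37  1.88 -0.    0.89 -1.58]
T [ 0.0897  0.0022 -0.0002] | 89.8 turn [ 0.0038 -0.0014  0.0018] | 0.3
[[255.83633467 172.06704787]
 [251.5811059  166.17721815]
 [247.50251941 160.53213395]] [[249.68753457 189.92785502]
 [249.82265886 178.49538143]
 [249.5672958  190.2699754 ]]
```

View pics/b1.png

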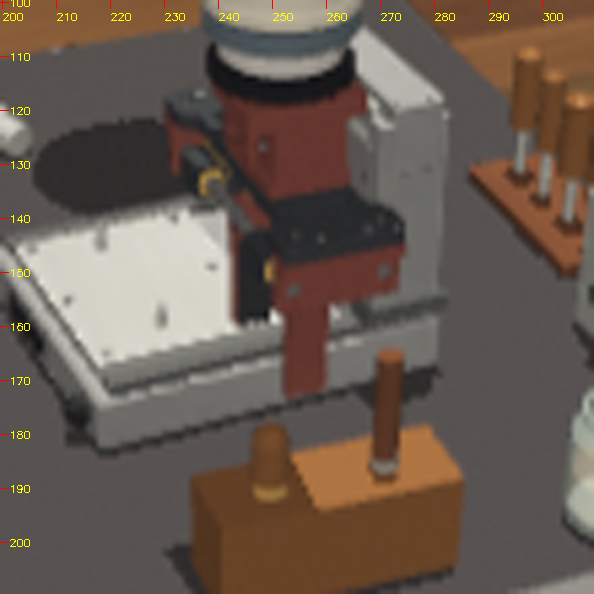

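The finger tip appears at (256,172.5) against a predicted (255.8,172), and the pusher axis at x≈249.5 against 249.7. The calibration is good, so I'll descend.

send_rows(deltas=[{"translation":[0.03,0.002,0],"turn":[0.004,0,0.002],"fingers":60},{"translation":[0.06,0.002,0],"turn":[0.004,0,0.002],"fingers":60},{"translation":[0.09,0.002,0],"turn":[0.004,0,0.002],"fingers":60},{"translation":[0.09,0.002,0],"turn":[0.004,0,0.002],"fingers":100},{"translation":[0.09,0.002,0],"turn":[0.004,0,0.002],"fingers":160}])

```text
clock: 1.82
tool_pos: [0.5349, 0.0085, 0.249]
tcp_rot: [[-0.004, 0.003, 1.0], [-0.001, 1.0, -0.003], [-1.0, -0.001, -0.004]]
ft_force: [-0.2, -0.1, -0.1]
opening: 0.653
```

send_rows(deltas=[{"translation":[0,0,0],"turn":[0,0,0],"fingers":255},{"translation":[0,0,0],"turn":[0,0,0],"fingers":255},{"translation":[0,0,0],"turn":[0,0,0],"fingers":255},{"translation":[0,0,0],"turn":[0,0,0],"fingers":255},{"translation":[0,0,0],"turn":[0,0,0],"fingers":255}])

```text
clock: 2.23
tool_pos: [0.5349, 0.0086, 0.2494]
tcp_rot: [[-0.004, 0.003, 1.0], [-0.0, 1.0, -0.003], [-1.0, -0.0, -0.004]]
ft_force: [-1.0, 16.8, 9.1]
opening: 0.271
```

```bash
python3 go.py 533 12.5 170 0 0 -1 0 1 0
```

```text
grasp now [534.3   8.6  86.4] x [-0.004 -0.    -1.   ] y [ 0.003  1.    -0.   ] clk 2.23 open 23.8 F [-1.  16.8  9.1] j [-0.01  0.53  1.92 -0.    0.7  -1.57]
T [-0.0836  0.0039 -0.0023] | 83.7 turn [-0.0035 -0.0038  0.    ] | 0.3
```

send_rows(deltas=[{"translation":[-0.002,0.002,-0.001],"turn":[0,0,0],"fingers":255},{"translation":[-0.002,0.0035,-0.001],"turn":[0,0,0],"fingers":255},{"translation":[-0.002,0.0035,-0.001],"turn":[0,0,0],"fingers":255}])

```text
clock: 2.48
tool_pos: [0.5339, 0.0122, 0.2517]
tcp_rot: [[-0.003, 0.003, 1.0], [-0.0, 1.0, -0.003], [-1.0, -0.0, -0.003]]
ft_force: [-0.7, -1.1, -0.5]
opening: 0.244
```

```bash
python3 go.py 533 12.5 170 0 0 -1 0 1 0
```

```text
grasp now [533.4  12.2  88.7] x [-0.003 -0.    -1.   ] y [ 0.003  1.    -0.   ] clk 2.48 open 21.5 F [-0.7 -1.1 -0.5] j [ 0.    0.52  1.92 -0.    0.7  -1.57]
T [-0.0813  0.0003 -0.0012] | 81.3 turn [-0.003  -0.0034  0.0003] | 0.3
```

send_rows(deltas=[{"translation":[-0.02,0,0],"turn":[0,0,0],"fingers":255},{"translation":[-0.05,0,0],"turn":[0,0,0],"fingers":255},{"translation":[-0.08,0,0],"turn":[0,0,0],"fingers":255},{"translation":[-0.11,0,0],"turn":[0,0,0],"fingers":255},{"translation":[-0.11,0,0],"turn":[0,0,0],"fingers":255}])

```text
clock: 2.9
tool_pos: [0.536, 0.012, 0.367]
tcp_rot: [[0.006, 0.003, 1.0], [-0.001, 1.0, -0.003], [-1.0, -0.001, 0.006]]
ft_force: [1.1, 1.8, -0.2]
opening: 0.242
```

```bash
python3 go.py 610 -197 250 -0.006 0.3746 -0.927 0 1 0; python3 crop.py side b2 200 100 110 110 5.4
python3 - <<'E'
from h import *
S=load('side0')
s=state();p=np.array(s['tool_pos']);M=np.array(s['tcp_rot'])
print(proj(S,[p+(.163+.0227+d)*M[:,0] for d in (0,.03,.06)]))
E
```

```text
grasp now [536.9  12.  204. ] x [ 0.006 -0.001 -1.   ] y [ 0.003  1.    -0.001] clk 2.9 open 21.3 F [ 1.1  1.8 -0.2] j [ 0.    0.34  1.86 -0.    0.94 -1.57]
T [-0.0335 -0.2699  0.076 ] | 282.4 turn [-0.0008  0.0124  0.3846] | 22.0
[[250.99448074 159.41761183]
 [250.9087422  167.84508648]
 [250.82568576 176.01179988]]
```

View pics/b2.png

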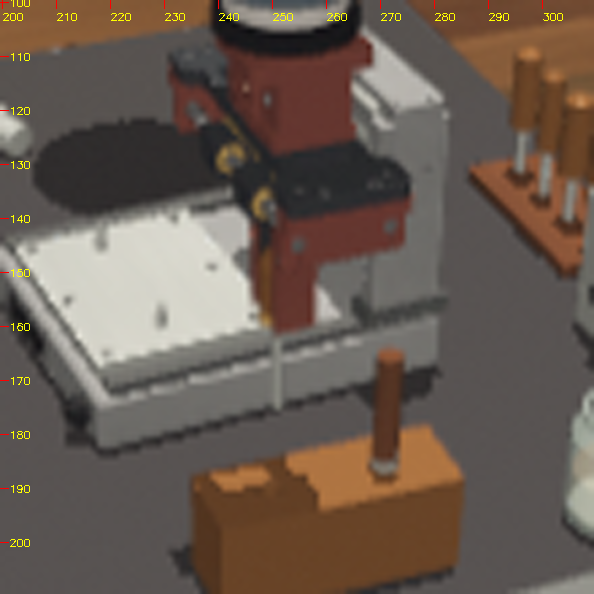

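```bash
cat > tip.py <<'E'
# target tool args for tip at hole+d*n (mm), lateral offset optional
import sys,subprocess,numpy as np
d=float(sys.argv[1]); n=np.array([.006,-.3746,.927]);n/=np.linalg.norm(n); h=np.array([609.8,-197.2,103.6])
if len(sys.argv)>2: h=h+np.array(list(map(float,sys.argv[2:5])))
g=h+n*(82.0+d); a=-n
subprocess.run(['python3','go.py',*map(str,g),*map(str,a),'0','1','0.4'])
from h import *
s=state();p=np.array(s['tool_pos']);M=np.array(s['tcp_rot']);t=(p+.245*M[:,0])*1000-h
e1=np.array([1,0,0]);e2=np.cross(n,e1)
print('tip rel hole: along n',round(t@n,1),'x',round((t-n*(t@n))[0],1),'upslope',round(t@e2,1))
E
python3 tip.py 40
```

```text
grasp now [535.7  12.  201.6] x [ 0.003 -0.001 -1.   ] y [ 0.003  1.    -0.001] clk 2.95 open 21.5 F [ 0.1  0.1 -0.7] j [ 0.    0.35  1.86 -0.    0.93 -1.57]
T [-0.0028 -0.3158  0.0772] | 325.1 turn [-0.0036  0.0094  0.3846] | 22.0
tip rel hole: along n -63.9 x -73.5 upslope 199.9
```

send_rows(deltas=[{"translation":[-0.04,-0.316,0.077],"turn":[0,0,0.385],"fingers":255},{"translation":[-0.04,-0.316,0.077],"turn":[0,0,0.385],"fingers":255},{"translation":[-0.03,-0.316,0.077],"turn":[0,0,0.385],"fingers":255},{"translation":[-0.03,-0.316,0.077],"turn":[0,0,0.385],"fingers":255},{"translation":[-0.02,-0.316,0.077],"turn":[0,0,0.385],"fingers":255}])

```text
clock: 3.37
tool_pos: [0.5825, -0.1902, 0.3802]
tcp_rot: [[0.003, 0.003, 1.0], [0.377, 0.926, -0.004], [-0.926, 0.377, 0.001]]
ft_force: [1.1, 0.3, 0.2]
opening: 0.244
```

```bash
python3 tip.py 40
```

```text
grasp now [ 583.  -128.8  229.2] x [ 0.003  0.377 -0.926] y [0.003 0.926 0.377] clk 3.37 open 21.5 F [1.1 0.3 0.2] j [-0.41  0.47  1.65  0.38  1.21 -2.14]
T [-0.0313 -0.1099  0.0295] | 118.0 turn [-0.0035  0.0089 -0.0023] | 0.6
tip rel hole: along n 8.7 x -26.6 upslope 110.6
```

send_rows(deltas=[{"translation":[-0.031,-0.03,0.01],"turn":[0,0.009,0],"fingers":255},{"translation":[-0.031,-0.07,0.02],"turn":[0,0.009,0],"fingers":255},{"translation":[-0.031,-0.11,0.0295],"turn":[0,0.009,0],"fingers":255},{"translation":[-0.031,-0.11,0.0295],"turn":[0,0.009,0],"fingers":255},{"translation":[-0.031,-0.11,0.0295],"turn":[0,0.009,0],"fingers":255}])

```text
clock: 3.78
tool_pos: [0.6108, -0.3059, 0.3639]
tcp_rot: [[-0.009, 0.008, 1.0], [0.379, 0.926, -0.004], [-0.926, 0.379, -0.011]]
ft_force: [0.4, 0.6, -1.0]
opening: 0.249
```

```bash
python3 tip.py 10; python3 crop.py side c1 260 150 90 90 6; python3 crop.py top c2 260 130 80 80 7; python3 tip.py 10
python3 - <<'E'
from h import *
S=load('side0');T=load('top0')
s=state();p=np.array(s['tool_pos']);M=np.array(s['tcp_rot'])
print(proj(S,[p+(.163+.022+d)*M[:,0] for d in (0,.03,.06)]),proj(T,[p+(.163+.022+d)*M[:,0] for d in (0,.03,.06)]))
E
```

```text
grasp now [ 609.3 -244.2  213.1] x [-0.009  0.379 -0.926] y [0.008 0.926 0.379] clk 3.78 open 21.9 F [ 0.4  0.6 -1. ] j [-0.54  0.6   1.47  0.34  1.31 -2.23]
T [0.0271 0.0031 0.0008] | 27.3 turn [-0.0079 -0.0028 -0.0042] | 0.5
tip rel hole: along n 37.1 x -1.4 upslope -2.2
grasp now [ 609.7 -241.8  215.1] x [-0.008  0.378 -0.926] y [0.005 0.926 0.378] clk 3.88 open 21.5 F [-0.   0.1 -0.6] j [-0.54  0.59  1.47  0.34  1.31 -2.23]
T [0.028  0.0001 0.0005] | 28.0 turn [-0.0047 -0.0023 -0.0039] | 0.4
tip rel hole: along n 38.0 x -1.0 upslope 0.8
[[314.4629452  198.1299496 ]
 [311.01971841 203.99055432]
 [307.74505124 209.56318122]] [[316.17179196 170.17130708]
 [311.47228406 171.99673452]
 [306.97004932 173.74542579]]
```

View pics/c1.png

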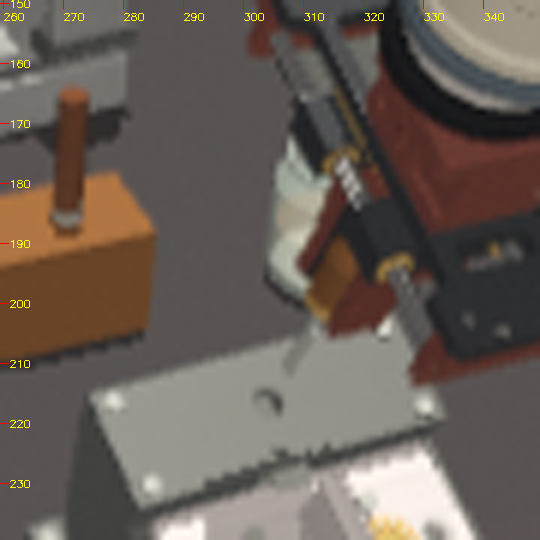

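View pics/c2.png

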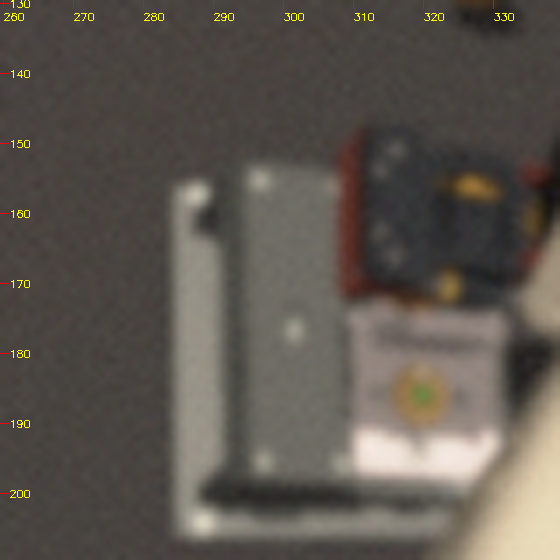

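send_rows(deltas=[{"translation":[0.015,0,0.001],"turn":[-0.004,-0.002,-0.004],"fingers":255},{"translation":[0.03,0,0.001],"turn":[-0.004,-0.002,-0.004],"fingers":255},{"translation":[0.033,0,0.001],"turn":[-0.004,-0.002,-0.004],"fingers":255},{"translation":[0.033,0,0.001],"turn":[-0.004,-0.002,-0.004],"fingers":255}])

```text
clock: 4.22
tool_pos: [0.6115, -0.289, 0.3348]
tcp_rot: [[-0.009, -0.0, 1.0], [0.376, 0.927, 0.004], [-0.927, 0.376, -0.008]]
ft_force: [0.1, -0.7, -1.0]
opening: 0.245
```

```bash
python3 crop.py side c3 260 150 90 90 6; python3 tip.py -12
python3 - <<'E'
from h import *
S=load('side0')
s=state();p=np.array(s['tool_pos']);M=np.array(s['tcp_rot'])
print(proj(S,[p+(.163+.022+d)*M[:,0] for d in (0,.03,.06)]))
E
```

```text
grasp now [ 610.7 -228.5  184.6] x [-0.007  0.375 -0.927] y [-0.001  0.927  0.375] clk 4.27 open 21.5 F [-0.6 -0.2 -0.6] j [-0.52  0.62  1.5   0.35  1.25 -2.24]
T [ 0.0169 -0.0013 -0.0005] | 16.9 turn [ 0.0007 -0.0013 -0.0002] | 0.1
tip rel hole: along n 4.9 x 0.2 upslope 1.3
[[310.99103632 204.27052264]
 [307.75480922 209.85174836]
 [304.67257504 215.16641026]]
```

View pics/c3.png

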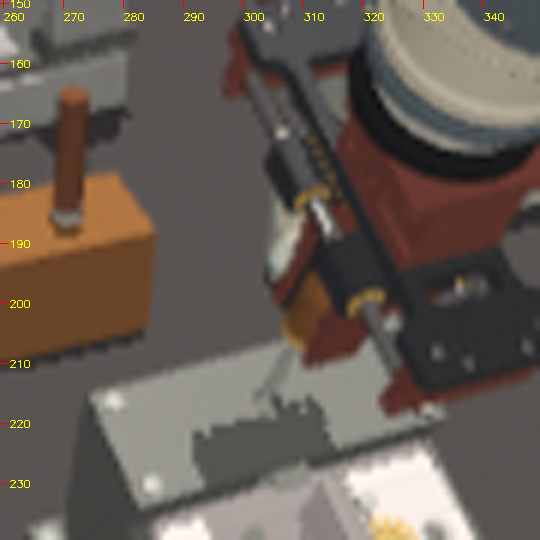

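send_rows(deltas=[{"translation":[0.005,-0.0013,0],"turn":[0,0,0],"fingers":255},{"translation":[0.009,-0.0013,0],"turn":[0,0,0],"fingers":255},{"translation":[0.013,-0.0013,0],"turn":[0,0,0],"fingers":255},{"translation":[0.017,-0.0013,0],"turn":[0,0,0],"fingers":255}])

```text
clock: 4.6
tool_pos: [0.6117, -0.2844, 0.3195]
tcp_rot: [[-0.007, -0.001, 1.0], [0.375, 0.927, 0.003], [-0.927, 0.375, -0.006]]
ft_force: [-0.5, 0.1, -0.8]
opening: 0.24
```

```bash
python3 tip.py -29
```

```text
grasp now [ 610.6 -223.3  168.4] x [-0.007  0.375 -0.927] y [-0.001  0.927  0.375] clk 4.6 open 21.1 F [-0.5  0.1 -0.8] j [-0.51  0.63  1.52  0.35  1.22 -2.25]
T [ 0.0169 -0.     -0.0005] | 16.9 turn [ 0.0007 -0.0009  0.    ] | 0.1
tip rel hole: along n -12.1 x 0.3 upslope 0.0
```

send_rows(deltas=[{"translation":[0.005,0,0],"turn":[0,0,0],"fingers":255},{"translation":[0.009,0,0],"turn":[0,0,0],"fingers":255},{"translation":[0.013,0,0],"turn":[0,0,0],"fingers":255},{"translation":[0.017,0,0],"turn":[0,0,0],"fingers":255},{"translation":[0.018,0,0],"turn":[0,0,0],"fingers":255}])

```text
clock: 5.02
tool_pos: [0.6118, -0.2769, 0.3031]
tcp_rot: [[-0.007, -0.001, 1.0], [0.377, 0.926, 0.003], [-0.926, 0.377, -0.006]]
ft_force: [-0.0, 2.0, 7.7]
opening: 0.243
```

```bash
python3 tip.py -29;python3 crop.py side c4 260 150 90 130 5;python3 tip.py -29
```

```text
grasp now [ 610.7 -215.4  152.1] x [-0.007  0.377 -0.926] y [-0.001  0.926  0.377] clk 5.02 open 21.4 F [-0.   2.   7.7] j [-0.5   0.65  1.53  0.36  1.19 -2.25]
T [-0.0012 -0.0009 -0.0007] | 1.6 turn [ 0.0006 -0.0008 -0.0025] | 0.2
tip rel hole: along n -30.2 x 0.5 upslope 1.5
grasp now [ 610.7 -215.5  152.2] x [-0.007  0.377 -0.926] y [-0.001  0.926  0.377] clk 5.07 open 21.7 F [-0.1  2.   6.9] j [-0.5   0.65  1.53  0.36  1.19 -2.25]
T [-0.0011 -0.0009 -0.0007] | 1.6 turn [ 0.0007 -0.0007 -0.0024] | 0.1
tip rel hole: along n -30.1 x 0.5 upslope 1.4
```

View pics/c4.png

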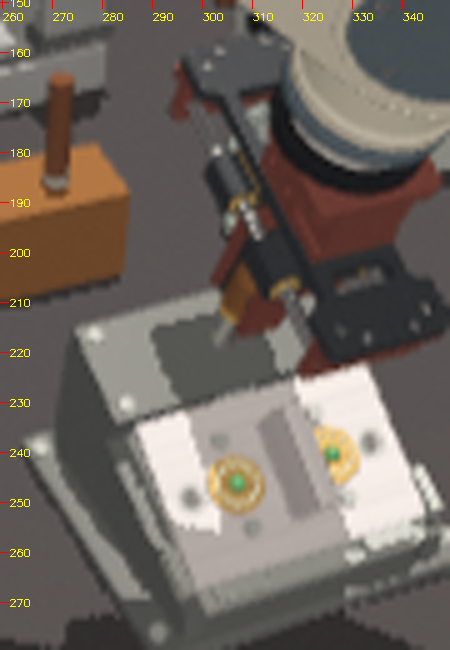

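The plate's high edge now overlaps the cover line (y≈222–232) and the gap is gone, so the plate has sprung. I'll withdraw the pusher.

send_rows(deltas=[{"translation":[-0.02,0,0],"turn":[0,0,0],"fingers":255},{"translation":[-0.05,0,0],"turn":[0,0,0],"fingers":255},{"translation":[-0.08,0,0],"turn":[0,0,0],"fingers":255},{"translation":[-0.1,0,0],"turn":[0,0,0],"fingers":255},{"translation":[-0.1,0,0],"turn":[0,0,0],"fingers":255}])

```text
clock: 5.48
tool_pos: [0.6133, -0.3164, 0.4003]
tcp_rot: [[-0.0, -0.002, 1.0], [0.373, 0.928, 0.002], [-0.928, 0.373, 0.001]]
ft_force: [-0.7, -0.1, 0.2]
opening: 0.247
```

```bash
python3 go.py 533 12.3 220 0 0 -1 0 1 0;python3 crop.py side c5 220 130 140 150 4;python3 go.py 533 12.3 220 0 0 -1 0 1 0
python3 - <<'E'
from h import *
S=load('side0')
s=state();p=np.array(s['tool_pos']);M=np.array(s['tcp_rot'])
print(proj(S,[p+(.163+.022+d)*M[:,0] for d in (0,.03,.06)]))
E
```

```text
grasp now [ 613.3 -255.6  249.1] x [-0.     0.373 -0.928] y [-0.002  0.928  0.373] clk 5.48 open 21.7 F [-0.7 -0.1  0.2] j [-0.55  0.57  1.43  0.33  1.37 -2.23]
T [ 0.1387  0.2986 -0.0798] | 338.8 turn [ 1.900e-03  3.000e-04 -3.823e-01] | 21.9
grasp now [ 612.4 -254.3  246.6] x [-0.003  0.375 -0.927] y [-0.001  0.927  0.375] clk 5.53 open 21.3 F [ 0.   0.6 -1.4] j [-0.55  0.57  1.43  0.33  1.37 -2.23]
T [ 0.1366  0.2984 -0.0791] | 337.6 turn [ 0.0017 -0.0026 -0.3842] | 22.0
[[319.42700249 190.83865512]
 [315.8347439  197.07783118]
 [312.4230378  203.00217212]]
```

View pics/c5.png

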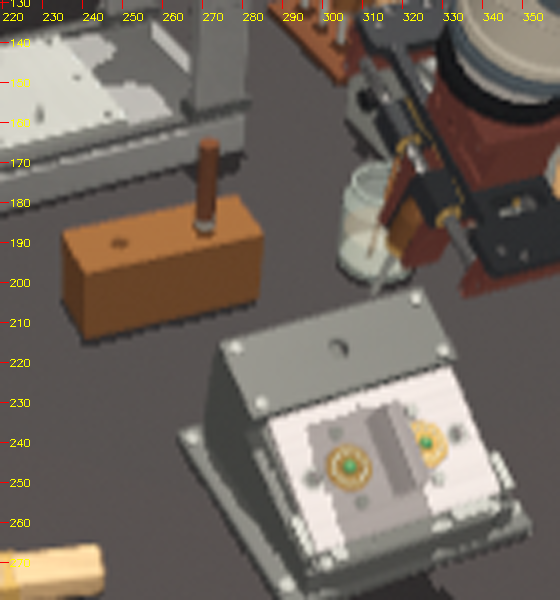

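send_rows(deltas=[{"translation":[0.06,0.29,-0.079],"turn":[0,-0.002,-0.384],"fingers":255},{"translation":[0.1,0.298,-0.079],"turn":[0,-0.002,-0.384],"fingers":255},{"translation":[0.12,0.298,-0.079],"turn":[0,-0.002,-0.384],"fingers":255},{"translation":[0.12,0.298,-0.079],"turn":[0,-0.002,-0.384],"fingers":255},{"translation":[0.12,0.298,-0.079],"turn":[0,-0.002,-0.384],"fingers":255}])

```text
clock: 5.95
tool_pos: [0.5603, -0.1105, 0.3998]
tcp_rot: [[-0.003, -0.003, 1.0], [-0.0, 1.0, 0.003], [-1.0, -0.0, -0.003]]
ft_force: [0.3, 1.0, -0.5]
opening: 0.245
```

```bash
python3 go.py 533 12.3 225 0 0 -1 0 1 0
python3 - <<'E'
from h import *
S=load('c5_raw'); print(onz(S,[(249.5,190.25)],.066))
E
```

```text
grasp now [ 559.9 -110.5  236.8] x [-0.003 -0.    -1.   ] y [-0.003  1.    -0.   ] clk 5.95 open 21.5 F [ 0.3  1.  -0.5] j [-0.22  0.35  1.75 -0.    1.04 -1.79]
T [ 0.0118  0.1229 -0.0269] | 126.4 turn [ 0.0031 -0.0027  0.0002] | 0.2
[[0.53184159 0.01117054 0.066     ]]
```

send_rows(deltas=[{"translation":[0.012,0.04,-0.01],"turn":[0.003,-0.003,0],"fingers":255},{"translation":[0.012,0.08,-0.02],"turn":[0.003,-0.003,0],"fingers":255},{"translation":[0.012,0.123,-0.027],"turn":[0.003,-0.003,0],"fingers":255},{"translation":[0.012,0.123,-0.027],"turn":[0.003,-0.003,0],"fingers":255},{"translation":[0.012,0.123,-0.027],"turn":[0.003,-0.003,0],"fingers":255}])

```text
clock: 6.37
tool_pos: [0.5316, 0.0151, 0.3862]
tcp_rot: [[-0.003, -0.005, 1.0], [0.0, 1.0, 0.005], [-1.0, 0.0, -0.003]]
ft_force: [-0.6, -0.2, -0.1]
opening: 0.244
```

```bash
python3 go.py 533 12 155 0 0 -1 0 1 0
```

```text
grasp now [531.1  15.1 223.2] x [-0.003  0.    -1.   ] y [-0.005  1.     0.   ] clk 6.37 open 21.5 F [-0.6 -0.2 -0.1] j [ 0.01  0.31  1.85  0.    0.98 -1.57]
T [ 0.0682 -0.0031  0.0016] | 68.3 turn [ 0.0048 -0.0028 -0.0002] | 0.3
```

Settle, then lower until the tip is just above the hole and check.

send_rows(deltas=[{"translation":[0.02,-0.003,0.002],"turn":[0.005,-0.003,0],"fingers":255},{"translation":[0.05,-0.003,0.002],"turn":[0.005,-0.003,0],"fingers":255},{"translation":[0.066,-0.003,0.002],"turn":[0.005,-0.003,0],"fingers":255},{"translation":[0.066,-0.003,0.002],"turn":[0.005,-0.003,0],"fingers":255},{"translation":[0.066,-0.003,0.002],"turn":[0.005,-0.003,0],"fingers":255}])

```text
clock: 6.78
tool_pos: [0.5332, 0.0111, 0.319]
tcp_rot: [[-0.003, 0.001, 1.0], [0.0, 1.0, -0.001], [-1.0, 0.0, -0.003]]
ft_force: [0.5, -0.4, -0.0]
opening: 0.243
```

```bash
python3 crop.py side d1 220 150 70 60 9; python3 go.py 533 12 87 0 0 -1 0 1 0
python3 - <<'E'
from h import *
S=load('side0')
s=state();p=np.array(s['tool_pos']);M=np.array(s['tcp_rot'])
print(proj(S,[p+(.163+.022+d)*M[:,0] for d in (0,.03,.06)]))
E
```

```text
grasp now [533.6  11.3 157.1] x [-0.  0. -1.] y [0.001 1.    0.   ] clk 6.83 open 21.4 F [-0.7 -0.9  0.3] j [-0.    0.41  1.89  0.    0.84 -1.57]
T [ 0.0701  0.0007 -0.0007] | 70.1 turn [-0.0011 -0.0004 -0.0001] | 0.1
[[250.24142727 171.92276411]
 [250.13656327 179.98027737]
 [250.03491503 187.79346716]]
```

View pics/d1.png

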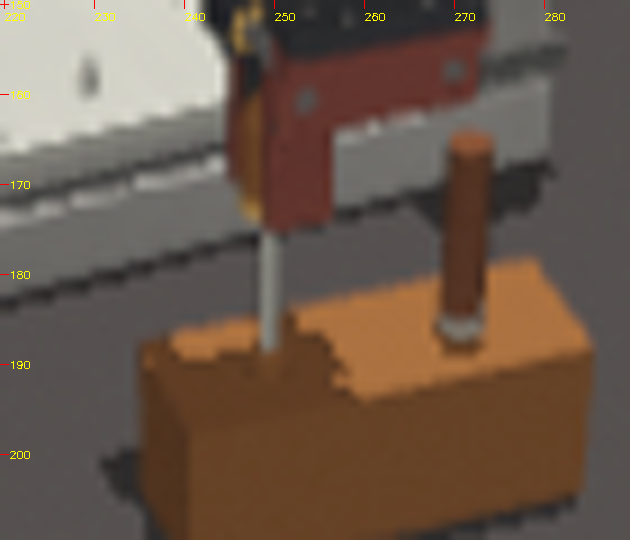

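send_rows(deltas=[{"translation":[0.006,0.0005,0],"turn":[0,0,0],"fingers":255},{"translation":[0.012,0.0005,0],"turn":[0,0,0],"fingers":255},{"translation":[0.02,0.0005,0],"turn":[0,0,0],"fingers":255},{"translation":[0.03,0.0005,0],"turn":[0,0,0],"fingers":255}])

```text
clock: 7.17
tool_pos: [0.5339, 0.0117, 0.2901]
tcp_rot: [[0.001, 0.001, 1.0], [0.0, 1.0, -0.001], [-1.0, 0.0, 0.001]]
ft_force: [-0.2, 0.5, -0.5]
opening: 0.25
```

```bash
python3 go.py 533.3 12 88 0 0 -1 0 1 0
```

```text
grasp now [534.2  11.7 127.1] x [ 0.001  0.    -1.   ] y [0.001 1.    0.   ] clk 7.17 open 22.0 F [-0.2  0.5 -0.5] j [-0.    0.46  1.91  0.    0.78 -1.57]
T [ 0.0391  0.0003 -0.0007] | 39.1 turn [-0.0012  0.0014 -0.0001] | 0.1
```

In the hole with no force. Lower until the handle touches the block.

send_rows(deltas=[{"translation":[0.012,0,-0.0006],"turn":[0,0,0],"fingers":255},{"translation":[0.024,0,-0.0006],"turn":[0,0,0],"fingers":255},{"translation":[0.033,0,-0.0006],"turn":[0,0,0],"fingers":255},{"translation":[0.036,0,-0.0006],"turn":[0,0,0],"fingers":255},{"translation":[0.037,0,-0.0006],"turn":[0,0,0],"fingers":255}])

```text
clock: 7.58
tool_pos: [0.5331, 0.0117, 0.2521]
tcp_rot: [[-0.0, 0.001, 1.0], [0.0, 1.0, -0.001], [-1.0, 0.0, -0.0]]
ft_force: [0.3, 0.5, -0.9]
opening: 0.242
```

```bash
python3 go.py 533.3 12 88 0 0 -1 0 1 0
```

```text
grasp now [533.1  11.7  89.1] x [-0.  0. -1.] y [0.001 1.    0.   ] clk 7.58 open 21.3 F [ 0.3  0.5 -0.9] j [-0.    0.52  1.92  0.    0.7  -1.57]
T [0.0011 0.0003 0.0002] | 1.1 turn [-0.0011 -0.0004 -0.0001] | 0.1
```

send_rows(deltas=[{"translation":[0.001,0,0],"turn":[0,0,0],"fingers":225},{"translation":[0.001,0,0],"turn":[0,0,0],"fingers":150},{"translation":[0.001,0,0],"turn":[0,0,0],"fingers":100},{"translation":[0.001,0,0],"turn":[0,0,0],"fingers":60},{"translation":[0.001,0,0],"turn":[0,0,0],"fingers":60}])

```text
clock: 8.0
tool_pos: [0.5333, 0.0117, 0.2515]
tcp_rot: [[0.0, 0.001, 1.0], [0.0, 1.0, -0.001], [-1.0, 0.0, 0.0]]
ft_force: [0.5, -1.2, 0.1]
opening: 0.509
```

send_rows(deltas=[{"translation":[-0.03,0,0],"turn":[0,0,0],"fingers":60},{"translation":[-0.06,0,0],"turn":[0,0,0],"fingers":60},{"translation":[-0.1,0,0],"turn":[0,0,0],"fingers":60},{"translation":[-0.14,0,0],"turn":[0,0,0],"fingers":60},{"translation":[-0.14,0,0],"turn":[0,0,0],"fingers":60}])

```text
clock: 8.42
tool_pos: [0.5353, 0.0117, 0.3992]
tcp_rot: [[0.013, 0.001, 1.0], [0.0, 1.0, -0.001], [-1.0, 0.0, 0.013]]
ft_force: [1.2, 0.0, -0.1]
opening: 0.763
```

```bash
python3 crop.py side d2 220 150 140 130 4.5; python3 crop.py top d3 225 135 110 80 7;python3 go.py 533.3 12 88 0 0 -1 0 1 0
```

```text
grasp now [534.3  11.7 230.4] x [ 0.005  0.    -1.   ] y [0.001 1.    0.   ] clk 8.52 open 67.4 F [-0.5 -0.  -0.1] j [-0.    0.3   1.84  0.    0.99 -1.57]
T [ 0.1424  0.0003 -0.0009] | 142.4 turn [-0.0011  0.005  -0.0001] | 0.3
```

View pics/d2.png

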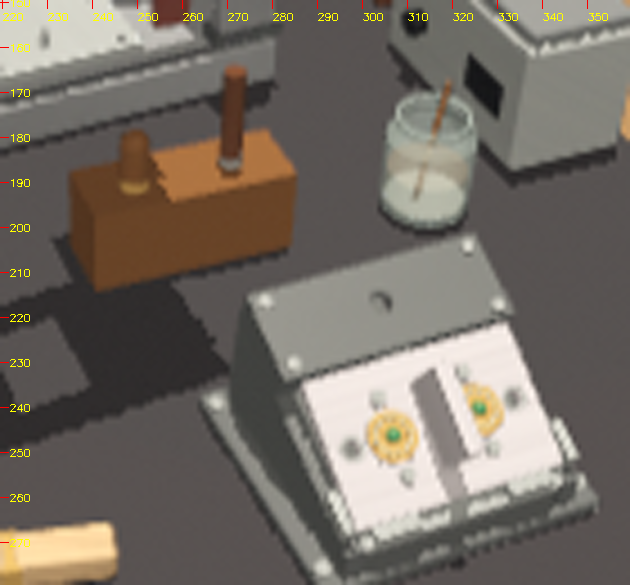

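View pics/d3.png

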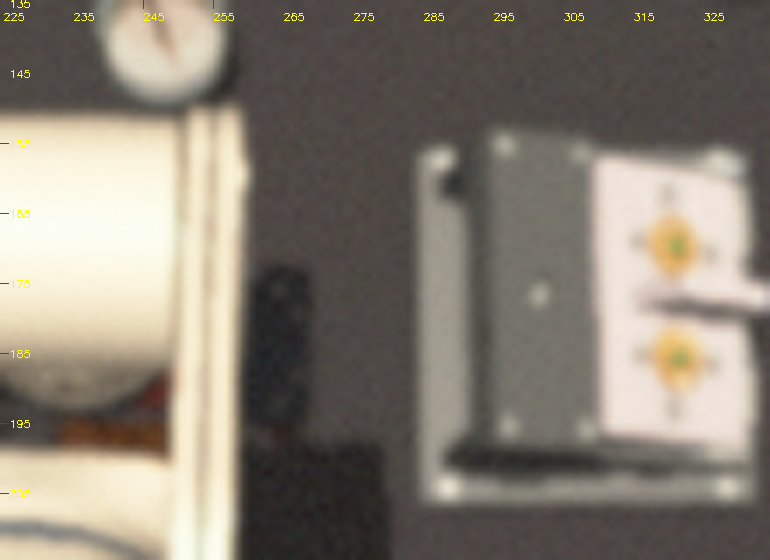

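```bash
python3 - <<'E'
from h import *
T=load('d3_raw');S=load('d2_raw')
for k,a,b in [('st1',(321.4,169.4),(325.9,240.4)),('st2',(321.6,185.8),(306.8,246.2)),('h1',(320.1,162.5),(333.5,238.2)),('h2',(320.6,193.1),(297.5,249.5))]:
    p,e=tri(T,a,S,b);print(k,np.round(p*1000,1),round(e*1000,1))
# model: bed frame
yaw=1.587;x=np.array([np.cos(yaw),np.sin(yaw),0]);y=np.array([-np.sin(yaw),np.cos(yaw),0]);z=np.array([0,0,1.])
t=np.radians(22);bx=np.cos(t)*x+np.sin(t)*z;bz=-np.sin(t)*x+np.cos(t)*z;o=np.array([611.1,-260.5,52.])
t2=np.radians(33);px=np.cos(t2)*x+np.sin(t2)*z;pz=-np.sin(t2)*x+np.cos(t2)*z
# low underside edge at bed (-46..-45,0,0)
P=o-45.5*bx+45*px
print('plate origin pred',P,'px',px,'pz',pz,'y',y)
print('h1',P-55*y+8*pz,'h2',P+55*y+8*pz,'st1',P-29*y+16*pz)
g=P+38*pz;print('grasp',g)
k=[P+48*pz+s*28*px+w*6*y for s in(-1,1) for w in(-1,1)]
print(proj(S,np.array(k)/1000),proj(T,np.array(k)/1000))
E
python3 go.py 611.5 -290 110 0 .545 -.839 1 0 0
```

```text
st1 [ 640.1 -270.8   69.6] 1.4
st2 [ 581.4 -271.3   69.7] 0.1
h1 [ 666.5 -267.2   65. ] 1.1
h2 [ 556.  -268.4   64.2] 0.1
plate origin pred [ 611.17204956 -264.94610608   59.46415658] px [-0.01358895  0.83856047  0.54463904] pz [ 0.00882477 -0.54456754  0.83867057] y [-0.99986872 -0.01620296  0.        ]
h1 [ 666.23542747 -268.41148334   66.17352112] h2 [ 556.24986791 -270.1938094    66.17352112] st1 [ 640.3094388  -273.1893007    72.88288566]
grasp [ 611.50739069 -285.63967247   91.33363816]
[[328.18711621 249.75959872]
 [324.12837863 251.06733403]
 [320.11414493 229.2353059 ]
 [316.08645678 230.44316354]] [[334.4347957  175.05302384]
 [334.53983847 178.40380796]
 [322.57692926 173.19071785]
 [322.66679565 176.61876626]]
grasp now [534.3  11.7 230.4] x [ 0.005  0.    -1.   ] y [0.001 1.    0.   ] clk 8.52 open 67.4 F [-0.5 -0.  -0.1] j [-0.    0.3   1.84  0.    0.99 -1.57]
T [ 0.1471 -0.3904  0.0777] | 424.4 turn [1.5237 0.4553 0.4472] | 94.7
```

```bash
python3 go.py 612 -320 190 -.009 .545 -.839 1 .016 0
```

```text
grasp now [534.3  11.7 230.4] x [ 0.005  0.    -1.   ] y [0.001 1.    0.   ] clk 8.52 open 67.4 F [-0.5 -0.  -0.1] j [-0.    0.3   1.84  0.    0.99 -1.57]
T [ 0.0671 -0.4204  0.0801] | 433.2 turn [1.5082 0.4582 0.4425] | 93.8
```

send_rows(deltas=[{"translation":[0,-0.42,0.08],"turn":[1.508,0.458,0.4425],"fingers":180},{"translation":[0,-0.42,0.08],"turn":[1.508,0.458,0.4425],"fingers":180},{"translation":[0,-0.42,0.08],"turn":[1.508,0.458,0.4425],"fingers":180},{"translation":[0,-0.42,0.08],"turn":[1.508,0.458,0.4425],"fingers":180},{"translation":[0,-0.42,0.08],"turn":[1.508,0.458,0.4425],"fingers":180}])

```text
clock: 8.93
tool_pos: [0.5717, -0.1946, 0.3906]
tcp_rot: [[-0.118, 0.559, 0.821], [0.212, 0.822, -0.529], [-0.97, 0.111, -0.215]]
ft_force: [0.9, 0.1, -0.5]
opening: 0.427
```

```bash
python3 go.py 612 -330 180 -.009 .545 -.839 1 .016 0
```

```text
grasp now [ 552.5 -160.1  232.4] x [-0.118  0.212 -0.97 ] y [0.559 0.822 0.111] clk 8.93 open 37.6 F [ 0.9  0.1 -0.5] j [-0.38  0.45  1.64  0.16  1.25 -1.43]
T [ 0.0194 -0.1691  0.1688] | 239.7 turn [0.9249 0.2767 0.2757] | 57.5
```

send_rows(deltas=[{"translation":[0.019,-0.169,0.169],"turn":[0.925,0.277,0.276],"fingers":180},{"translation":[0.019,-0.169,0.169],"turn":[0.925,0.277,0.276],"fingers":180},{"translation":[0.019,-0.169,0.169],"turn":[0.925,0.277,0.276],"fingers":180},{"translation":[0.019,-0.169,0.169],"turn":[0.925,0.277,0.276],"fingers":180},{"translation":[0.019,-0.169,0.169],"turn":[0.925,0.277,0.276],"fingers":180}])

```text
clock: 9.35
tool_pos: [0.6073, -0.3892, 0.324]
tcp_rot: [[-0.093, 0.929, 0.359], [0.438, 0.361, -0.823], [-0.894, 0.081, -0.441]]
ft_force: [0.1, -0.3, 0.1]
opening: 0.296
```

```bash
python3 go.py 612 -330 165 -.009 .545 -.839 1 .016 0
```

```text
grasp now [ 592.2 -317.8  178.3] x [-0.093  0.438 -0.894] y [0.929 0.361 0.081] clk 9.35 open 26.1 F [ 0.1 -0.3  0.1] j [-0.64  0.72  1.34  0.3   1.44 -1.12]
T [ 0.0065 -0.0068  0.0364] | 37.6 turn [0.3482 0.1026 0.1055] | 21.7
```

send_rows(deltas=[{"translation":[0.003,-0.003,0.012],"turn":[0.116,0.034,0.035],"fingers":180},{"translation":[0.005,-0.005,0.024],"turn":[0.232,0.068,0.07],"fingers":180},{"translation":[0.0065,-0.0068,0.0364],"turn":[0.348,0.103,0.105],"fingers":180},{"translation":[0.0065,-0.0068,0.0364],"turn":[0.348,0.103,0.105],"fingers":180},{"translation":[0.0065,-0.0068,0.0364],"turn":[0.348,0.103,0.105],"fingers":180}])

```text
clock: 9.77
tool_pos: [0.6126, -0.4188, 0.2988]
tcp_rot: [[-0.012, 1.0, 0.013], [0.547, 0.018, -0.837], [-0.837, -0.003, -0.547]]
ft_force: [0.5, 0.2, -0.9]
opening: 0.294
```

```bash
python3 go.py 611.8 -304 120 -.009 .545 -.839 1 .016 0; python3 crop.py side e1 260 150 110 110 5.4;  python3 go.py 611.8 -304 120 -.009 .545 -.839 1 .016 0
```

```text
grasp now [ 610.5 -329.8  162.3] x [-0.012  0.547 -0.837] y [ 1.     0.018 -0.003] clk 9.77 open 25.8 F [ 0.5  0.2 -0.9] j [-0.69  0.79  1.29  0.43  1.47 -0.84]
T [0.0495 0.0013 0.0012] | 49.5 turn [-0.0001 -0.0023  0.0034] | 0.2
grasp now [ 611.  -329.4  163.4] x [-0.012  0.546 -0.838] y [ 1.     0.02  -0.002] clk 9.82 open 25.8 F [-0.6 -0.2 -0.8] j [-0.69  0.79  1.29  0.43  1.47 -0.84]
T [0.0502 0.0009 0.0023] | 50.2 turn [ 0.002  -0.0012  0.0031] | 0.2
```

View pics/e1.png

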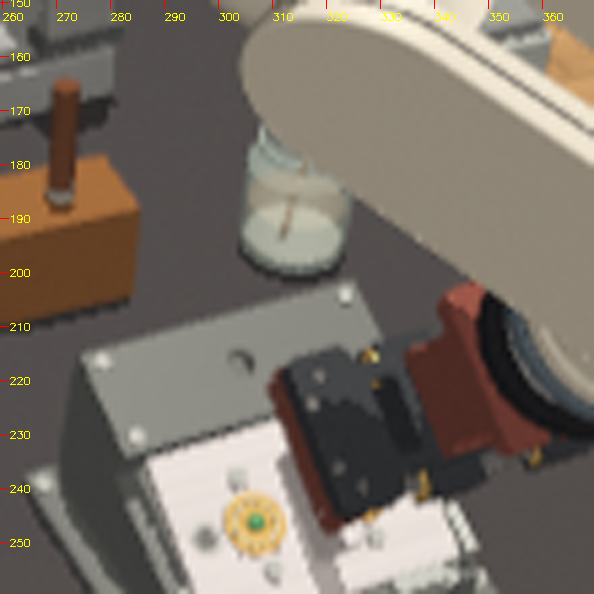

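send_rows(deltas=[{"translation":[0.02,0.001,0.002],"turn":[0,0,0.003],"fingers":180},{"translation":[0.04,0.001,0.002],"turn":[0,0,0.003],"fingers":180},{"translation":[0.05,0.001,0.002],"turn":[0,0,0.003],"fingers":180},{"translation":[0.05,0.001,0.002],"turn":[0,0,0.003],"fingers":180}])

```text
clock: 10.15
tool_pos: [0.6131, -0.3902, 0.2552]
tcp_rot: [[-0.014, 1.0, 0.017], [0.547, 0.022, -0.837], [-0.837, -0.002, -0.547]]
ft_force: [-0.1, -0.0, -0.6]
opening: 0.292
```

```bash
python3 go.py 611.5 -284.7 90.2 -.009 .545 -.839 1 .016 0; python3 crop.py side e2 260 180 110 90 6;  python3 go.py 611.5 -284.7 90.2 -.009 .545 -.839 1 .016 0
python3 - <<'E'
from h import *
S=load('side0')
s=state();p=np.array(s['tool_pos']);M=np.array(s['tcp_rot'])
print(proj(S,[p+.182*M[:,0]+q*M[:,1]+w*M[:,2] for q in(-.013,.013,0) for w in (-.01,.01)]))
E
```

```text
grasp now [ 610.9 -301.   118.8] x [-0.014  0.547 -0.837] y [ 1.     0.022 -0.002] clk 10.15 open 25.7 F [-0.1 -0.  -0.6] j [-0.66  0.82  1.35  0.45  1.39 -0.86]
T [0.0328 0.0003 0.0015] | 32.9 turn [ 0.0039 -0.0031  0.0045] | 0.4
grasp now [ 611.6 -302.2  120. ] x [-0.012  0.546 -0.838] y [ 1.     0.021 -0.   ] clk 10.2 open 25.6 F [ 0.6 -0.5  0.5] j [-0.66  0.81  1.35  0.45  1.39 -0.86]
T [ 0.0346 -0.0001  0.0013] | 34.6 turn [ 0.004  -0.0019  0.0027] | 0.3
[[316.53948066 236.72760036]
 [319.43623086 244.12989427]
 [325.28999308 234.01245981]
 [328.20977338 241.33637683]
 [320.93362231 235.3643255 ]
 [323.84205133 242.72724799]]
```

View pics/e2.png

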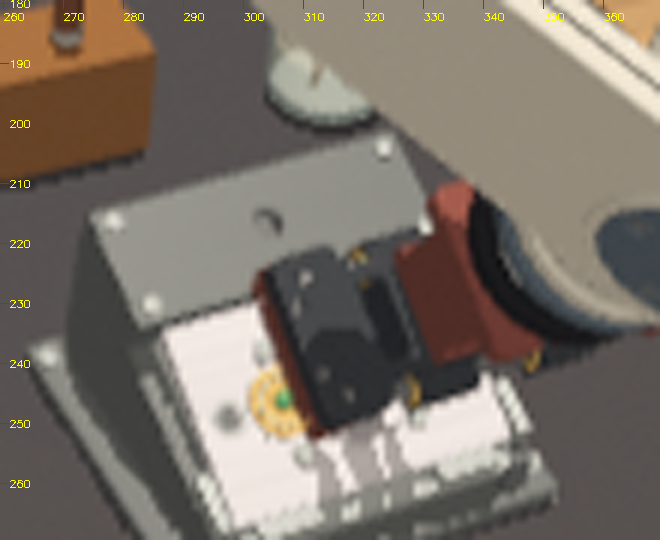

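send_rows(deltas=[{"translation":[0.01,0,0.001],"turn":[0.003,-0.002,0.003],"fingers":180},{"translation":[0.02,0,0.001],"turn":[0.003,-0.002,0.003],"fingers":180},{"translation":[0.028,0,0.001],"turn":[0.003,-0.002,0.003],"fingers":180},{"translation":[0.033,0,0.001],"turn":[0.003,-0.002,0.003],"fingers":180},{"translation":[0.033,0,0.001],"turn":[0.003,-0.002,0.003],"fingers":180}])

```text
clock: 10.62
tool_pos: [0.6128, -0.3732, 0.2271]
tcp_rot: [[-0.01, 1.0, 0.014], [0.546, 0.018, -0.838], [-0.838, -0.001, -0.546]]
ft_force: [-0.3, -0.2, -0.2]
opening: 0.294
```

```bash
python3 go.py 611.5 -284.7 90.2 -.009 .545 -.839 1 .016 0
```

```text
grasp now [ 611.1 -284.3   90.5] x [-0.01   0.546 -0.838] y [ 1.     0.018 -0.001] clk 10.62 open 25.9 F [-0.3 -0.2 -0.2] j [-0.64  0.84  1.38  0.46  1.33 -0.86]
T [-0.      0.0002  0.0003] | 0.4 turn [ 0.0007 -0.0012  0.0015] | 0.1
```

send_rows(deltas=[{"translation":[0,0,0],"turn":[0,0,0],"fingers":225},{"translation":[0,0,0],"turn":[0,0,0],"fingers":240},{"translation":[0,0,0],"turn":[0,0,0],"fingers":255},{"translation":[0,0,0],"turn":[0,0,0],"fingers":255},{"translation":[0,0,0],"turn":[0,0,0],"fingers":255}], squeeze=10)

```text
clock: 11.03
tool_pos: [0.6128, -0.3734, 0.2273]
tcp_rot: [[-0.01, 1.0, 0.014], [0.546, 0.017, -0.838], [-0.838, -0.001, -0.546]]
ft_force: [-0.2, 0.4, -0.2]
opening: 0.134
```

```bash
python3 go.py 611.5 -284.7 90.2 -.009 .545 -.839 1 .016 0
```

```text
grasp now [ 611.1 -284.5   90.7] x [-0.01   0.546 -0.838] y [ 1.     0.017 -0.001] clk 11.03 open 11.8 F [-0.2  0.4 -0.2] j [-0.64  0.84  1.38  0.46  1.33 -0.86]
T [0.0002 0.0002 0.0003] | 0.4 turn [ 0.0008 -0.001   0.0011] | 0.1
```

send_rows(deltas=[{"translation":[0,0,0],"turn":[0,0,0],"fingers":255},{"translation":[0,0,0],"turn":[0,0,0],"fingers":255},{"translation":[-0.01,0,-0.002],"turn":[0,0,0],"fingers":255},{"translation":[-0.02,0,-0.004],"turn":[0,0,0],"fingers":255},{"translation":[-0.03,0,-0.006],"turn":[0,0,0],"fingers":255}], squeeze=45)

```text
clock: 11.45
tool_pos: [0.6131, -0.3853, 0.2567]
tcp_rot: [[-0.01, 1.0, 0.014], [0.545, 0.017, -0.838], [-0.838, -0.001, -0.545]]
ft_force: [0.9, -0.1, -2.4]
opening: 0.132
```

send_rows(deltas=[{"translation":[-0.02,0,-0.004],"turn":[0,0,0],"fingers":255},{"translation":[-0.04,0,-0.008],"turn":[0,0,0],"fingers":255},{"translation":[-0.06,0,-0.012],"turn":[0,0,0],"fingers":255},{"translation":[-0.08,0,-0.016],"turn":[0,0,0],"fingers":255},{"translation":[-0.1,0,-0.02],"turn":[0,0,0],"fingers":255}])

```text
clock: 11.87
tool_pos: [0.6136, -0.424, 0.3538]
tcp_rot: [[-0.009, 1.0, 0.014], [0.544, 0.017, -0.839], [-0.839, 0.0, -0.544]]
ft_force: [0.7, -0.8, -3.6]
opening: 0.135
```

```bash
python3 crop.py side f1 230 120 130 130 4.6; python3 go.py 611 -300 240 0 0 -1 1 0.016 0
```

```text
grasp now [ 613.5 -337.6  221.3] x [-0.004  0.541 -0.841] y [1.    0.016 0.005] clk 11.92 open 12.0 F [ 1.8 -1.1  1. ] j [-0.69  0.73  1.25  0.43  1.55 -0.8 ]
T [ 0.0305 -0.001  -0.1299] | 133.5 turn [ 0.0015 -0.5714 -0.0052] | 32.7
```

View pics/f1.png

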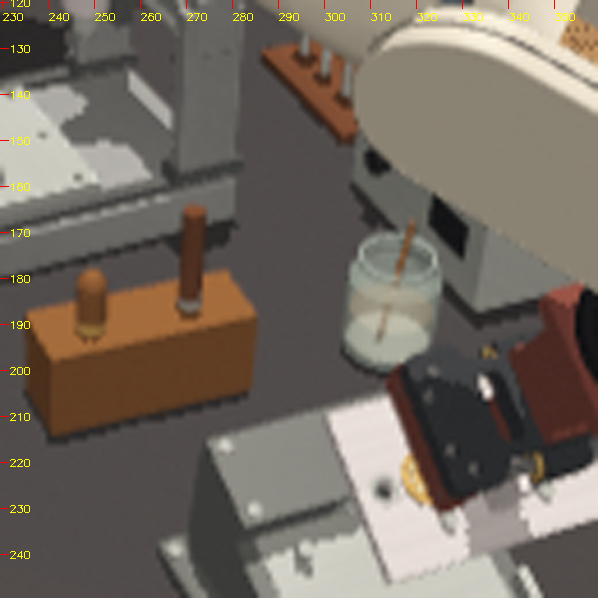

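```bash
python3 go.py 590 -250 250 0 0 -1 1 0.016 0
```

```text
grasp now [ 613.5 -337.6  221.3] x [-0.004  0.541 -0.841] y [1.    0.016 0.005] clk 11.92 open 12.0 F [ 1.8 -1.1  1. ] j [-0.69  0.73  1.25  0.43  1.55 -0.8 ]
T [ 0.0492 -0.0211 -0.1777] | 185.6 turn [ 0.0015 -0.5714 -0.0052] | 32.7
```

send_rows(deltas=[{"translation":[0.0,-0.004,-0.035],"turn":[0,-0.1,0],"fingers":255},{"translation":[0.01,-0.008,-0.07],"turn":[0,-0.21,0],"fingers":255},{"translation":[0.02,-0.012,-0.105],"turn":[0,-0.33,0],"fingers":255},{"translation":[0.035,-0.016,-0.14],"turn":[0,-0.45,0],"fingers":255},{"translation":[0.049,-0.021,-0.177],"turn":[0.0015,-0.571,-0.005],"fingers":255}])

```text
clock: 12.33
tool_pos: [0.5893, -0.2498, 0.4138]
tcp_rot: [[0.003, 1.0, 0.015], [-0.005, 0.015, -1.0], [-1.0, 0.003, 0.005]]
ft_force: [-0.2, 0.5, -3.2]
opening: 0.129
```

```bash
python3 go.py 535 0 250 0 0 -1 -.053 1 0
```

```text
grasp now [ 589.8 -250.6  250.8] x [ 0.003 -0.005 -1.   ] y [1.    0.015 0.003] clk 12.33 open 11.4 F [-0.2  0.5 -3.2] j [-0.42  0.43  1.59 -0.    1.11 -0.43]
T [-0.0006 -0.0506 -0.2506] | 255.6 turn [-1.6087  0.0062  0.0018] | 92.2
```

send_rows(deltas=[{"translation":[0,-0.007,-0.036],"turn":[-0.12,0,0],"fingers":255},{"translation":[0,-0.014,-0.072],"turn":[-0.24,0,0],"fingers":255},{"translation":[0,-0.021,-0.108],"turn":[-0.36,0,0],"fingers":255},{"translation":[0,-0.028,-0.144],"turn":[-0.48,0,0],"fingers":255},{"translation":[0,-0.035,-0.175],"turn":[-0.6,0,0],"fingers":255}])

```text
clock: 12.75
tool_pos: [0.5507, -0.0733, 0.4134]
tcp_rot: [[0.003, 0.813, 0.582], [-0.004, 0.582, -0.813], [-1.0, 0.0, 0.005]]
ft_force: [-0.2, 0.5, -2.8]
opening: 0.135
```

```bash
python3 go.py 535 0 250 0 0 -1 -.053 1 0
```

```text
grasp now [551.2 -74.  250.4] x [ 0.003 -0.004 -1.   ] y [0.813 0.582 0.   ] clk 12.75 open 11.9 F [-0.2  0.5 -2.8] j [-0.15  0.31  1.78 -0.    1.05 -0.77]
T [ 0.      0.0298 -0.0687] | 74.9 turn [-1.003   0.005   0.0025] | 57.5
```

send_rows(deltas=[{"translation":[0,0.006,-0.014],"turn":[-0.12,0,0],"fingers":255},{"translation":[0,0.012,-0.028],"turn":[-0.24,0,0],"fingers":255},{"translation":[0,0.018,-0.042],"turn":[-0.36,0,0],"fingers":255},{"translation":[0,0.024,-0.056],"turn":[-0.48,0,0],"fingers":255},{"translation":[0,0.03,-0.069],"turn":[-0.6,0.002,0.001],"fingers":255}])

```text
clock: 13.17
tool_pos: [0.5344, 0.0012, 0.4135]
tcp_rot: [[0.002, 0.337, 0.941], [-0.002, 0.941, -0.337], [-1.0, -0.001, 0.003]]
ft_force: [0.5, 0.5, -3.7]
opening: 0.136
```

```bash
python3 go.py 535 120 240 0 0 -1 -.053 1 0
```

```text
grasp now [534.8   0.8 250.5] x [ 0.002 -0.002 -1.   ] y [ 0.337  0.941 -0.001] clk 13.17 open 12.0 F [ 0.5  0.5 -3.7] j [-0.02  0.28  1.82 -0.    1.04 -1.25]
T [ 0.0102  0.1121 -0.0396] | 119.3 turn [-0.3972  0.0027  0.0015] | 22.8
```

send_rows(deltas=[{"translation":[0,0.022,-0.008],"turn":[-0.1,0,0],"fingers":255},{"translation":[0,0.044,-0.016],"turn":[-0.2,0,0],"fingers":255},{"translation":[0,0.066,-0.024],"turn":[-0.3,0,0],"fingers":255},{"translation":[0,0.09,-0.032],"turn":[-0.397,0,0],"fingers":255},{"translation":[0,0.112,-0.04],"turn":[-0.397,0.003,0.0015],"fingers":255}])

```text
clock: 13.58
tool_pos: [0.5342, 0.1212, 0.4138]
tcp_rot: [[0.0, -0.057, 0.998], [0.001, 0.998, 0.057], [-1.0, 0.001, 0.0]]
ft_force: [0.4, 0.1, -3.1]
opening: 0.136
```

```bash
python3 go.py 534 273 200 0 0 -1 -.053 1 0
```

```text
grasp now [534.2 121.3 250.8] x [ 0.     0.001 -1.   ] y [-0.057  0.998  0.001] clk 13.58 open 11.9 F [ 0.4  0.1 -3.1] j [ 0.2   0.3   1.79  0.    1.05 -1.43]
T [0.0508 0.1515 0.0085] | 160.1 turn [ 0.0045  0.0002 -0.0005] | 0.3
```

send_rows(deltas=[{"translation":[0,0.04,0.002],"turn":[0.004,0,0],"fingers":255},{"translation":[0,0.08,0.004],"turn":[0.004,0,0],"fingers":255},{"translation":[0,0.12,0.006],"turn":[0.004,0,0],"fingers":255},{"translation":[0.02,0.151,0.0085],"turn":[0.004,0,0],"fingers":255},{"translation":[0.04,0.151,0.0085],"turn":[0.004,0,0],"fingers":255}])

```text
clock: 14.0
tool_pos: [0.5343, 0.2776, 0.3754]
tcp_rot: [[0.005, -0.057, 0.998], [0.005, 0.998, 0.056], [-1.0, 0.005, 0.005]]
ft_force: [-0.1, -0.6, -3.6]
opening: 0.136
```

```bash
python3 go.py 534 273 130 0 0 -1 -.053 1 0;  python3 crop.py side g1 180 80 100 100 6; python3 crop.py top g2 120 130 110 90 7; python3 go.py 534 273 130 0 0 -1 -.053 1 0
```

```text
grasp now [535.1 278.4 212.4] x [ 0.005  0.005 -1.   ] y [-0.057  0.998  0.005] clk 14.0 open 12.0 F [-0.1 -0.6 -3.6] j [ 0.46  0.42  1.71  0.    1.01 -1.17]
T [ 0.0823 -0.005  -0.001 ] | 82.5 turn [ 0.0036  0.0053 -0.0048] | 0.5
grasp now [531.7 272.9 208.1] x [-0.005 -0.002 -1.   ] y [-0.056  0.998 -0.002] clk 14.1 open 11.7 F [-1.2 -0.6 -2.9] j [ 0.45  0.43  1.71  0.    1.01 -1.17]
T [ 0.0781 -0.0001  0.0019] | 78.1 turn [ 0.0026 -0.0053  0.0016] | 0.4
```

View pics/g1.png

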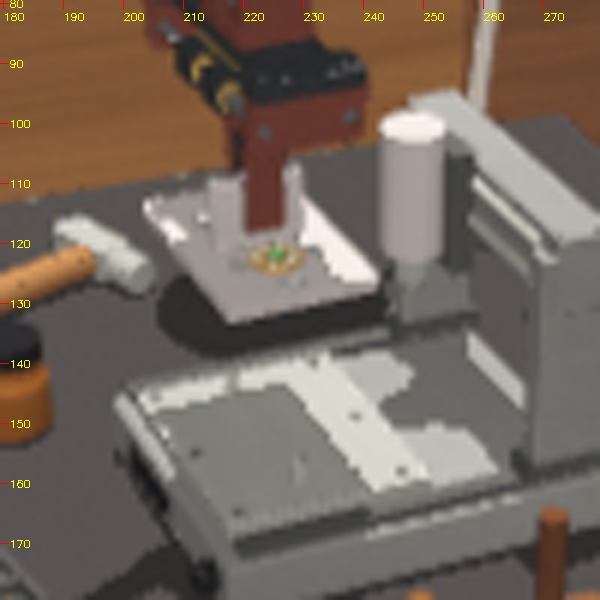

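View pics/g2.png

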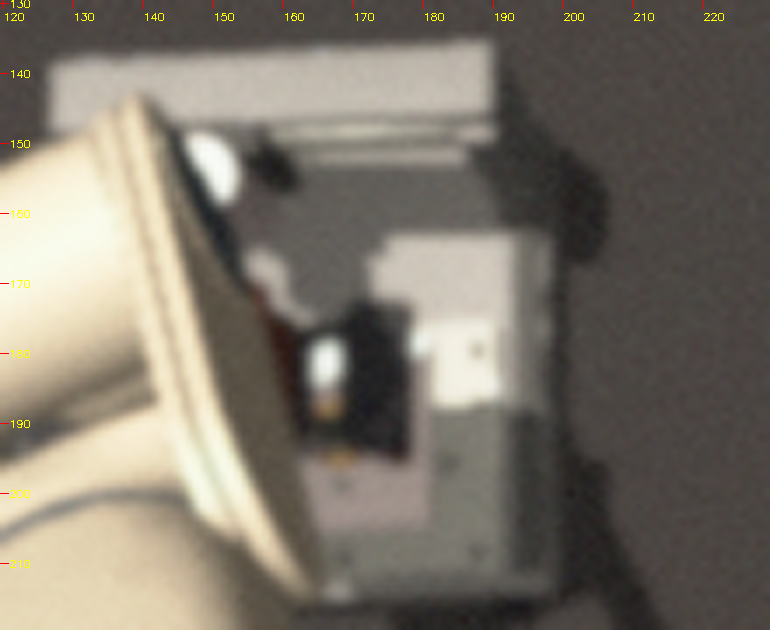

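send_rows(deltas=[{"translation":[0.02,0,0.002],"turn":[0.003,-0.005,0.001],"fingers":255},{"translation":[0.04,0,0.002],"turn":[0.003,-0.005,0.001],"fingers":255},{"translation":[0.06,0,0.002],"turn":[0.003,-0.005,0.001],"fingers":255},{"translation":[0.075,0,0.002],"turn":[0.003,-0.005,0.001],"fingers":255},{"translation":[0.076,0,0.002],"turn":[0.003,-0.005,0.001],"fingers":255}])

```text
clock: 14.52
tool_pos: [0.5335, 0.2716, 0.2934]
tcp_rot: [[-0.004, -0.051, 0.999], [-0.003, 0.999, 0.051], [-1.0, -0.002, -0.005]]
ft_force: [-1.6, -0.6, -3.7]
opening: 0.138
```

send_rows(deltas=[{"translation":[0,0,0],"turn":[0,0,0],"fingers":255},{"translation":[0,0,0],"turn":[0,0,0],"fingers":255}])

```text
clock: 14.68
tool_pos: [0.5339, 0.271, 0.2947]
tcp_rot: [[-0.004, -0.05, 0.999], [-0.002, 0.999, 0.05], [-1.0, -0.002, -0.004]]
ft_force: [0.0, -0.4, -2.0]
opening: 0.131
```

```bash
python3 go.py 534 273 110 0 0 -1 -.053 1 0;  python3 crop.py side g3 195 95 70 75 8; python3 crop.py top g4 140 160 60 60 10; python3 go.py 534 273 110 0 0 -1 -.053 1 0
```

```text
grasp now [533.3 270.6 131.7] x [-0.004 -0.002 -1.   ] y [-0.05   0.999 -0.002] clk 14.68 open 11.5 F [ 0.  -0.4 -2. ] j [ 0.45  0.53  1.76 -0.    0.86 -1.17]
T [0.0216 0.0021 0.0002] | 21.7 turn [-0.0031 -0.0039  0.0022] | 0.3
grasp now [533.7 271.1 132. ] x [-0.002 -0.002 -1.   ] y [-0.05   0.999 -0.002] clk 14.78 open 11.6 F [ 0.2  0.1 -3. ] j [ 0.45  0.53  1.76 -0.    0.86 -1.17]
T [0.022  0.0016 0.0001] | 22.1 turn [-0.0027 -0.0025  0.0015] | 0.2
```

View pics/g3.png

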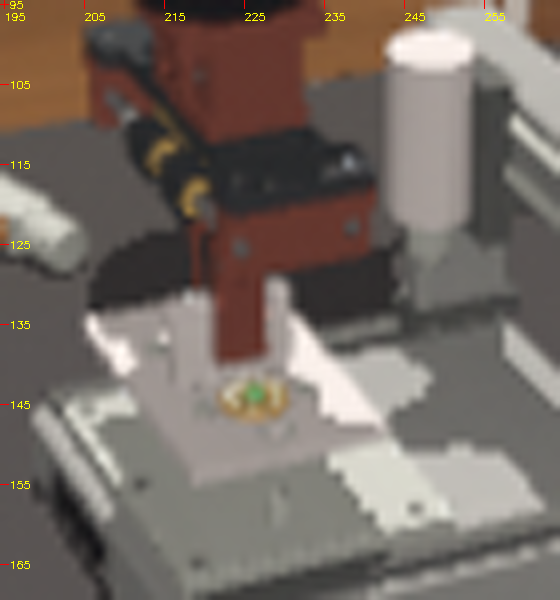

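View pics/g4.png

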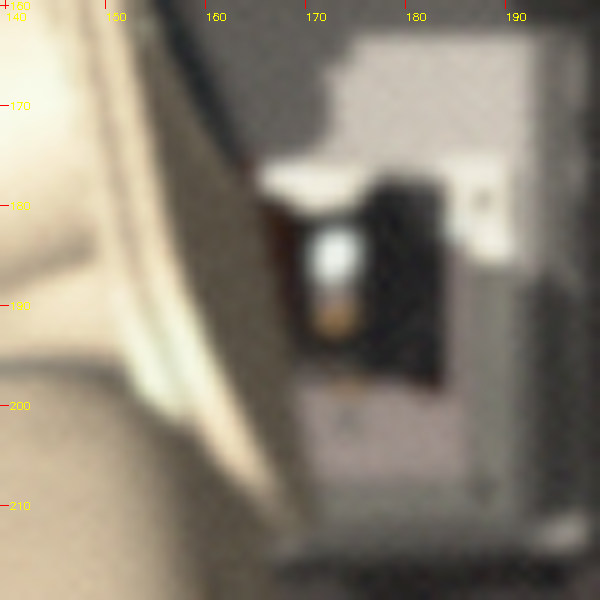

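```bash
cat > pl.py <<'E'
from h import *
S=load('side0');T=load('top0')
s=state();p=np.array(s['tool_pos']);M=np.array(s['tcp_rot'])
O=p+(.163+.0375)*M[:,0]-(-.0005)*M[:,2]
px=-M[:,2];py=-M[:,1];pz=-M[:,0]
f=lambda x,y,z:O+x*px+y*py+z*pz
print('orig',O*1000,'holeA(y+)',f(0,.055,0)*1000,'holeB',f(0,-.055,0)*1000)
for n,q in dict(stone=(0,.029,.016),stonelow=(0,.029,.012),holeTop=(0,.055,.008),c1=(.045,.07,.008),c2=(-.045,.07,.008),c3=(.045,-.07,.008),c1b=(.045,.07,0),c2b=(-.045,.07,0)).items():
    print(n,np.round(proj(S,[f(*q)])[0],1),np.round(proj(T,[f(*q)])[0],1))
E
python3 pl.py
```

```text
orig [534.09815887 271.10976897  94.51311267] holeA(y+) [536.86265706 216.17935434  94.59735983] holeB [531.33366068 326.04018361  94.42886551]
stone [226.2 142.4] [173.6 194. ]
stonelow [226.3 143.4] [173.9 194.2]
holeTop [229.1 147.9] [181.6 194.2]
c1 [218.4 152.7] [185.9 207. ]
c2 [242.7 147.3] [185.9 181.2]
c3 [204.8 134.1] [145.8 208.1]
c1b [218.5 154.7] [186.4 207.3]
c2b [242.7 149.2] [186.4 181.7]
```

Run:
```python
from h import *
T=load('top0');S=load('side0')
# subpixel dark-blob centroids around pins and screws, top view
g=cv2.cvtColor(T['pixels'],cv2.COLOR_RGB2GRAY).astype(float)
def cen(g,u,v,r=3):
    u0,v0=int(round(u)),int(round(v));w=g[v0-r:v0+r+1,u0-r:u0+r+1];b=np.median(w[[0,-1]].ravel());d=np.clip(b-w-4,0,None)
    yy,xx=np.mgrid[-r:r+1,-r:r+1];return u0+(d*xx).sum()/d.sum(),v0+(d*yy).sum()/d.sum()
for n,u,v in[('A',153.25,197.17),('B',183.5,195.9),('s1',149.3,181.2),('s2',168.6,180.3),('s3',187.75,179.5)]:
    c=cen(g,u,v); z=.061 if n in'AB' else .052; print(n,np.round(c,2),np.round(onz(T,[c],z)[0]*1000,1))
for n,a,b in[('A',(153.25,197.17),(218.3,143.4)),('B',(183.5,195.9),(229.5,158.0))]:
    p,e=tri(T,a,S,b);print(n,p*1000,e*1000)
for n,b in[('A',(218.3,143.4)),('B',(229.5,158.))]: print(n,onz(S,[b],.061)*1000)
for P in([.532,.3283,.052],[.5375,.2185,.052]):
    P=np.array(P);print(np.round(proj(S,[P,P+[0,0,.018]]),1).tolist(),np.round(proj(T,[P,P+[0,0,.018]]),1).tolist())
```

```text
A [153.3  197.16] [530.4 326.5  61. ]
B [183.48 195.88] [537.2 217.8  61. ]
s1 [146.54 180.91] [590.6 357.9  52. ]
s2 [168.77 180.28] [594.4 276.3  52. ]
s3 [190.11 179.8 ] [597.5 198.5  52. ]
A [531.08077205 326.66050925  60.60642451] 1.441863701814916
B [537.59530788 217.86412031  59.90807948] 0.704673462427253
A [[531.60940815 325.91884676  61.        ]]
B [[537.40965572 216.20230369  61.        ]]
[[218.3, 145.2], [218.1, 141.0]] [[153.5, 197.1], [152.2, 196.3]]
[[229.4, 159.8], [229.3, 155.5]] [[183.8, 196.2], [182.8, 195.4]]
```

```bash
python3 go.py 533.8 272.3 112 0 0 -1 -.055 1 0
```

```text
grasp now [533.7 271.1 132. ] x [-0.002 -0.002 -1.   ] y [-0.05   0.999 -0.002] clk 14.78 open 11.6 F [ 0.2  0.1 -3. ] j [ 0.45  0.53  1.76 -0.    0.86 -1.17]
T [ 0.02    0.0009 -0.0002] | 20.0 turn [-0.0047 -0.0025  0.0015] | 0.3
```

send_rows(deltas=[{"translation":[0.005,0.001,0],"turn":[-0.005,-0.003,0.002],"fingers":255},{"translation":[0.01,0.001,0],"turn":[-0.005,-0.003,0.002],"fingers":255},{"translation":[0.015,0.001,0],"turn":[-0.005,-0.003,0.002],"fingers":255},{"translation":[0.02,0.001,0],"turn":[-0.005,-0.003,0.002],"fingers":255},{"translation":[0.02,0.001,0],"turn":[-0.005,-0.003,0.002],"fingers":255}])

```text
clock: 15.2
tool_pos: [0.5335, 0.2722, 0.2737]
tcp_rot: [[-0.001, -0.055, 0.998], [-0.0, 0.998, 0.055], [-1.0, -0.0, -0.001]]
ft_force: [0.0, 0.4, -3.5]
opening: 0.13
```

```bash
python3 crop.py side g5 195 110 60 60 10; python3 crop.py top g6 140 160 60 60 10; python3 go.py 533.8 272.3 102 0 0 -1 -.055 1 0; python3 pl.py
```

```text
grasp now [533.7 272.4 111.5] x [-0.  0. -1.] y [-0.055  0.998  0.   ] clk 15.3 open 11.7 F [-0.4 -0.2 -2.4] j [ 0.45  0.56  1.77  0.    0.82 -1.17]
T [ 0.0095 -0.0001 -0.    ] | 9.5 turn [ 0.0004 -0.0005 -0.0001] | 0.0
orig [534.22581327 272.40919044  73.96307542] holeA(y+) [537.27079033 217.49354507  73.96005657] holeB [531.18083621 327.3248358   73.96609426]
stone [226.3 147.2] [174.6 194.9]
stonelow [226.4 148.2] [174.8 195. ]
holeTop [229.2 152.8] [182.4 195. ]
c1 [218.7 157.7] [186.7 207.6]
c2 [242.7 152.1] [186.6 182.2]
c3 [205.  138.9] [147.2 208.9]
c1b [218.8 159.7] [187.2 207.8]
c2b [242.7 154. ] [187.  182.6]
```

View pics/g5.png

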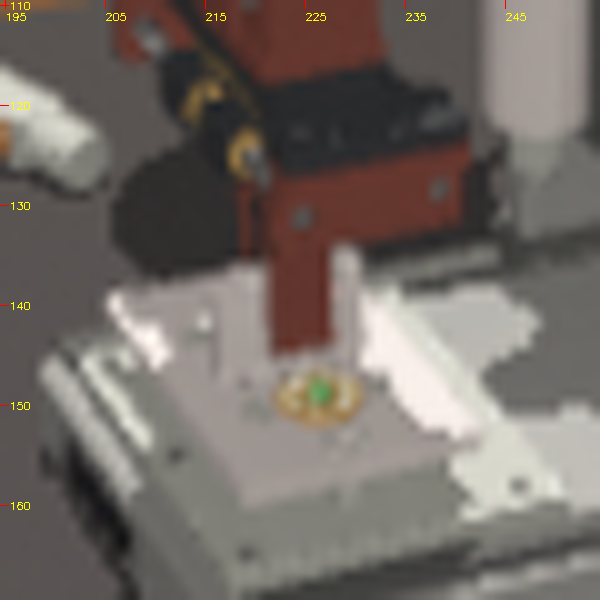

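View pics/g6.png

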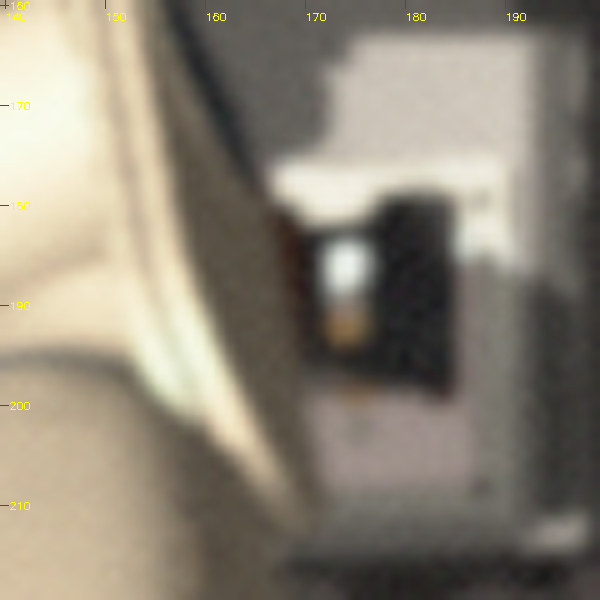

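send_rows(deltas=[{"translation":[0.002,0,0],"turn":[0,0,0],"fingers":255},{"translation":[0.004,0,0],"turn":[0,0,0],"fingers":255},{"translation":[0.006,0,0],"turn":[0,0,0],"fingers":255},{"translation":[0.007,0,0],"turn":[0,0,0],"fingers":255}])

```text
clock: 15.63
tool_pos: [0.5338, 0.2723, 0.2672]
tcp_rot: [[-0.001, -0.055, 0.998], [-0.0, 0.998, 0.055], [-1.0, -0.0, -0.001]]
ft_force: [0.3, 1.1, -3.5]
opening: 0.135
```

```bash
python3 go.py 533.8 272.3 99 0 0 -1 -.055 1 0
```

```text
grasp now [533.6 272.3 104.2] x [-0.001 -0.    -1.   ] y [-0.055  0.998 -0.   ] clk 15.63 open 11.9 F [ 0.3  1.1 -3.5] j [ 0.45  0.57  1.77  0.    0.81 -1.17]
T [ 0.0052 -0.      0.    ] | 5.2 turn [ 0.0005 -0.0007  0.0001] | 0.0
```

send_rows(deltas=[{"translation":[0.0015,0,0],"turn":[0,0,0],"fingers":255},{"translation":[0.003,0,0],"turn":[0,0,0],"fingers":255},{"translation":[0.0045,0,0],"turn":[0,0,0],"fingers":255},{"translation":[0.005,0,0],"turn":[0,0,0],"fingers":255}])

```text
clock: 15.97
tool_pos: [0.534, 0.2728, 0.2624]
tcp_rot: [[0.0, -0.055, 0.998], [0.001, 0.998, 0.055], [-1.0, 0.001, 0.0]]
ft_force: [-0.8, 2.5, 0.0]
opening: 0.134
```

```bash
python3 go.py 533.8 272.3 94 0 0 -1 -.055 1 0
```

```text
grasp now [534.1 272.9  99.4] x [ 0.     0.001 -1.   ] y [-0.055  0.998  0.001] clk 15.97 open 11.8 F [-0.8  2.5  0. ] j [ 0.45  0.58  1.77  0.    0.8  -1.17]
T [ 0.0054 -0.0004 -0.0002] | 5.5 turn [ 0.0004  0.0004 -0.0009] | 0.1
```

send_rows(deltas=[{"translation":[0,0.001,0],"turn":[0,0,0],"fingers":255},{"translation":[0.001,0.001,0],"turn":[0,0,0],"fingers":255},{"translation":[0.0025,0.001,0],"turn":[0,0,0],"fingers":255},{"translation":[0.004,0.001,0],"turn":[0,0,0],"fingers":255}])

```text
clock: 16.3
tool_pos: [0.5338, 0.2736, 0.2581]
tcp_rot: [[-0.0, -0.055, 0.998], [0.001, 0.998, 0.055], [-1.0, 0.001, -0.0]]
ft_force: [0.2, -0.6, -4.4]
opening: 0.135
```

```bash
python3 go.py 533.8 272.3 90 0 0 -1 -.055 1 0
```

```text
grasp now [533.8 273.7  95.1] x [-0.     0.001 -1.   ] y [-0.055  0.998  0.001] clk 16.3 open 11.9 F [ 0.2 -0.6 -4.4] j [ 0.45  0.58  1.77  0.    0.79 -1.17]
T [ 0.0051 -0.0013 -0.0001] | 5.3 turn [ 0.0003 -0.0002 -0.0005] | 0.0
```

Free again. Continue down to about 90, expecting contact with the bed at 89.5.

send_rows(deltas=[{"translation":[0.0015,0,0],"turn":[0,0,0],"fingers":255},{"translation":[0.003,0,0],"turn":[0,0,0],"fingers":255},{"translation":[0.004,0,0],"turn":[0,0,0],"fingers":255},{"translation":[0.005,0,0],"turn":[0,0,0],"fingers":255}])

```text
clock: 16.63
tool_pos: [0.5338, 0.2735, 0.2529]
tcp_rot: [[-0.0, -0.055, 0.998], [0.0, 0.998, 0.055], [-1.0, 0.0, -0.0]]
ft_force: [-0.2, -0.8, -3.0]
opening: 0.137
```

```bash
python3 go.py 533.8 273.5 89 0 0 -1 -.055 1 0; python3 -c "
from h import *
print(state()['torque'])"
```

```text
grasp now [533.7 273.6  89.9] x [-0.  0. -1.] y [-0.055  0.998  0.   ] clk 16.63 open 12.0 F [-0.2 -0.8 -3. ] j [ 0.45  0.59  1.77  0.    0.78 -1.17]
T [ 0.0009 -0.     -0.    ] | 0.9 turn [ 0.0003 -0.0003 -0.0004] | 0.0
[ 0.09122119 -0.05530565 -0.0638618 ]
```

send_rows(deltas=[{"translation":[0.0007,0,0],"turn":[0,0,0],"fingers":255},{"translation":[0.0014,0,0],"turn":[0,0,0],"fingers":255},{"translation":[0.002,0,0],"turn":[0,0,0],"fingers":255}])

```text
clock: 16.88
tool_pos: [0.534, 0.2736, 0.2524]
tcp_rot: [[-0.0, -0.055, 0.998], [0.0, 0.998, 0.055], [-1.0, 0.0, -0.0]]
ft_force: [-5.3, -3.8, 19.0]
opening: 0.139
```

```bash
python3 go.py 533.8 273.5 86 0 0 -1 -.055 1 0; python3 -c "
from h import *
print(state()['torque'])"
```

```text
grasp now [534.  273.6  89.4] x [-0.  0. -1.] y [-0.055  0.998  0.   ] clk 16.88 open 12.2 F [-5.3 -3.8 19. ] j [ 0.45  0.59  1.77  0.    0.78 -1.17]
T [ 0.0034 -0.     -0.0002] | 3.5 turn [ 0.0002 -0.0003 -0.0004] | 0.0
[-0.5639403   1.40071641 -0.00562642]
```

Contact with the bed came at the expected height (underside 52 mm). I'll relax the push, then release.

send_rows(deltas=[{"translation":[-0.0003,0,0],"turn":[0,0,0],"fingers":255},{"translation":[-0.0003,0,0],"turn":[0,0,0],"fingers":255}], squeeze=10)

```text
clock: 17.05
tool_pos: [0.5342, 0.2736, 0.2532]
tcp_rot: [[0.0, -0.055, 0.998], [0.001, 0.998, 0.055], [-1.0, 0.001, 0.0]]
ft_force: [-0.7, 0.4, -2.8]
opening: 0.142
```

send_rows(deltas=[{"translation":[0,0,0],"turn":[0,0,0],"fingers":240},{"translation":[0,0,0],"turn":[0,0,0],"fingers":210},{"translation":[0,0,0],"turn":[0,0,0],"fingers":185},{"translation":[0,0,0],"turn":[0,0,0],"fingers":180},{"translation":[0,0,0],"turn":[0,0,0],"fingers":180}])

```text
clock: 17.47
tool_pos: [0.5343, 0.2737, 0.2532]
tcp_rot: [[0.001, -0.055, 0.998], [0.001, 0.998, 0.055], [-1.0, 0.001, 0.001]]
ft_force: [-0.2, 0.4, -0.1]
opening: 0.286
```

```bash
python3 go.py 533.8 273.5 130 0 0 -1 -.055 1 0; python3 crop.py side h1 195 110 60 60 10
```

```text
grasp now [534.4 273.8  90.2] x [ 0.001  0.001 -1.   ] y [-0.055  0.998  0.001] clk 17.47 open 25.2 F [-0.2  0.4 -0.1] j [ 0.45  0.59  1.77  0.    0.78 -1.17]
T [-0.0398 -0.0001 -0.0005] | 39.8 turn [ 0.0002  0.0007 -0.0008] | 0.1
```

View pics/h1.png

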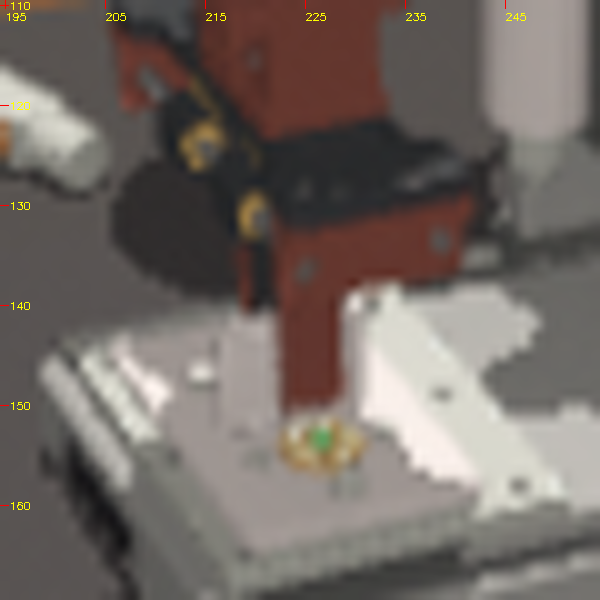

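Released; the plate lies on the bed and the pin spot shows at about (229,158). Retract straight up.

send_rows(deltas=[{"translation":[-0.015,0,0],"turn":[0,0,0],"fingers":180},{"translation":[-0.035,0,0],"turn":[0,0,0],"fingers":180},{"translation":[-0.06,0,0],"turn":[0,0,0],"fingers":180},{"translation":[-0.09,0,0],"turn":[0,0,0],"fingers":180},{"translation":[-0.12,0,0],"turn":[0,0,0],"fingers":180}])

```text
clock: 17.93
tool_pos: [0.5339, 0.2734, 0.374]
tcp_rot: [[-0.0, -0.055, 0.998], [0.0, 0.998, 0.055], [-1.0, 0.0, -0.0]]
ft_force: [1.4, 0.2, 0.1]
opening: 0.296
```

send_rows(deltas=[{"translation":[-0.02,0,-0.03],"turn":[0,0,0],"fingers":180},{"translation":[-0.04,0,-0.07],"turn":[0,0,0],"fingers":180},{"translation":[-0.05,0,-0.1],"turn":[0,0,0],"fingers":180},{"translation":[-0.05,0,-0.1],"turn":[0,0,0],"fingers":180},{"translation":[-0.05,0,-0.1],"turn":[0,0,0],"fingers":180}])

```text
clock: 18.35
tool_pos: [0.433, 0.2679, 0.4252]
tcp_rot: [[0.001, -0.056, 0.998], [0.001, 0.998, 0.056], [-1.0, 0.001, 0.001]]
ft_force: [0.2, 0.6, 0.2]
opening: 0.294
```

```bash
python3 crop.py side i1 190 80 120 120 5; python3 crop.py side i2 0 0 512 384 1.5; python3 crop.py top i3 120 130 140 100 5.5; python3 go.py 533.8 273.5 130 0 0 -1 -.055 1 0
```

```text
grasp now [434.8 268.1 260.8] x [-0.  0. -1.] y [-0.055  0.998  0.   ] clk 18.5 open 26.2 F [-0.3  0.5 -1.4] j [ 0.53  0.23  1.86  0.    1.05 -1.1 ]
T [ 0.1308 -0.      0.0991] | 164.1 turn [ 0.0001 -0.0001 -0.0003] | 0.0
```

View pics/i1.png

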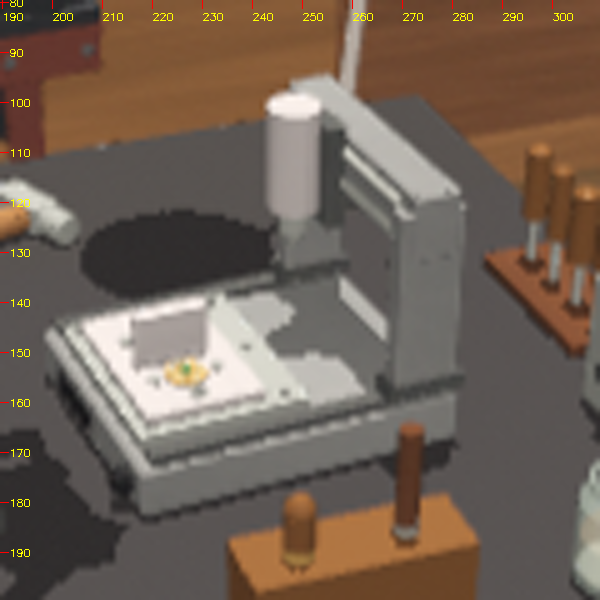

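View pics/i2.png

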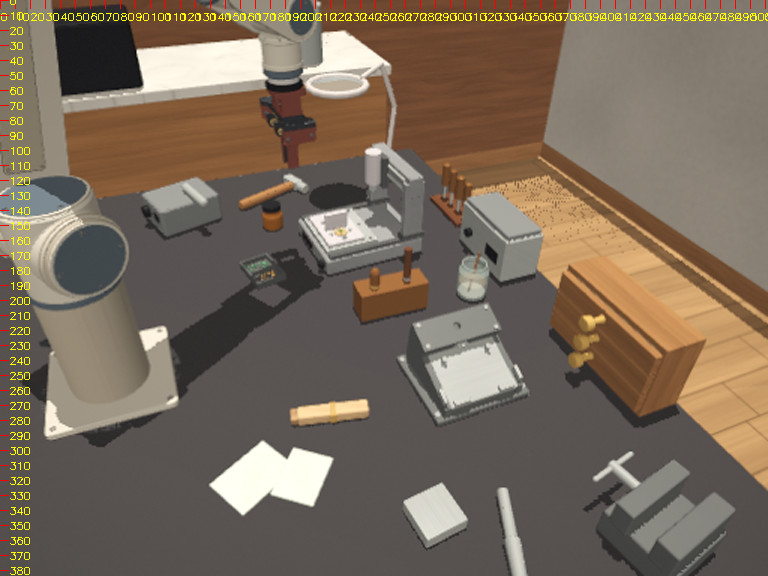

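View pics/i3.png

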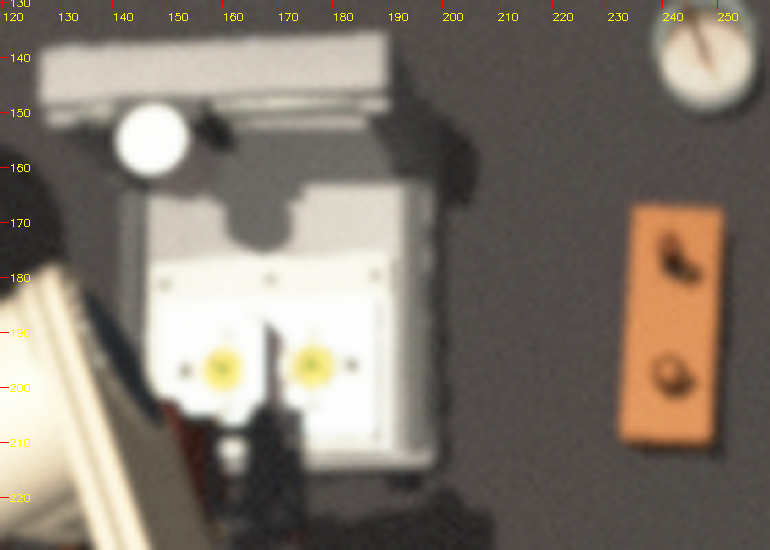

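The plate lies flat on the bed plate. The hole and pin spots at (153.3,197) and (183.3,195.9) match the pin pixels I measured at the start, and the pusher and burnisher both stand in the block. Handing in.

```bash
python3 -c "
from station import *
print(job_done())"
```

```text
the job is handed in; nothing more can be done
None
```

The job is done and handed in at about 18.5 s of the 64 s allowed; no verdict is reported at hand-in.

**What I did:**
- **Latch:** I took the pusher from the block's near hole and pressed it through the cover hole at the bed's 22° tilt. The tip reached about 30 mm below the hole at about 8 N, and the pictures showed the plate sprung up.
- **Pusher:** I put it back in the same hole, handle on the block.
- **Plate:** I gripped it by its bar, lifted it clear of the stand and levelled it over the pins. Partway down one pin rubbed lightly (about 3 N), so I shifted the plate 1 mm and it went down freely. It met the bed at the expected height, with about 19 N for a moment, and I let go.

**Last checks:**
- **Plate on the pins:** The final pictures show it flat on the bed plate. The hole spots at (153.3, 197) and (183.3, 195.9) match where I had measured the pins in the first top picture.
- **Block and surroundings:** The pusher and burnisher stand upright in the block, and the bystanders in view look unmoved; I did not measure them.
- **Arm:** It stands clear of everything.

**Disagreements:**
- **Seating position:** The plate seated about 1 mm further in y than my camera estimate.
- **First pusher grip:** It was about 3.5 mm off-centre, with about 17 N of side force. I re-centred before lifting.

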